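# Slide a wet-painted model over the lip into its dust box and shut the cover

### The job

The model on the wooden board is wet with paint: touch only the board, never the model. Push the board up the sloping sill of the dust box, over the lip and against the sprung bar at the back until its tail clears the lip, ease the tail down so that the board lies flat and is held between bar and lip, then close the clear cover fully and let go. Push no harder than the spring needs, ease the cover down without slamming it, and leave the other things on the bench where they are.

Things in the scene. Friction and masses are not known exactly. Their poses are not given: they have to be found in the camera images.
- tray: Dust box base, dark plastic, fixed. Origin on the bench, mid-width; +x is the way in, from sill to back. Recess 106 mm wide, floor 4 mm above the bench, from the lip (x -66.5 mm) to a spring bar across the back (face at x +60.5 mm at rest) that a board's front pushes back. Side rims 13 mm high, 10 mm thick; cheeks beside the sill flare from 53 to about 64 mm either side.
- tray_lip (a point): Middle of the lip's inner top edge: 9 mm above the bench, x -66.5 mm of the base. The lip is flat, 6 mm wide (x -72.5 to -66.5), its inner face square down to the floor. Before it the sill slopes down to the bench at x -112.5 mm. The spring bar gives 4 N at rest, 2 N more per mm, and stops hard after 5 mm. A board clears the lip at 3 mm, with 11 to 14 N of push in all.
- tray_hinge (a point): Middle of the cover's hinge axis, at x +81, y 0, z +16 mm of the base; the axis runs along the base's y.
- hood (a joint): Angle of the clear cover, rad: 0 = fully closed, grows as it opens (limit 1.65; starts standing open). The cover is a thin clear plastic hood 153 mm long, 120 mm wide, with flat roof, front, back and sides. Its stiff hinge holds it at any angle; 1 to 4 N near the front edge of the roof swings it. It cannot close on a board that still lies on the lip.
- hood_front (a point): Middle of the outer edge where the cover's roof meets its front. Closed: 153 mm from the hinge towards the mouth and 66 mm above the hinge. Open at 1.57 rad: 153 mm above the hinge and 66 mm behind it (+x of the base); the roof's outside is then the upright back face of the cover.
- board: Loose wooden board 130 x 100 x 18 mm lying before the sill, 0.25 to 0.5 kg with its model. Origin: centre of its underside; x along the 130 mm, into the box within 0.25 rad. It rocks over the lip when half way. Then its tail lies on the lip; past the lip, friction of the pushing finger and the spring keep it up: unless drawn down 5 mm under load, the spring returns it onto the lip.
- model: Scale model of a crawler tractor in wet olive paint, 88 x 56 x 46 mm, fixed on the middle of the board; origin at its centre, on top of the board (18 mm above the board's underside). The board is bare for 21 mm at both ends and 22 mm along both sides.
- jar: Square glass paint jar with a green round cap, 38 x 38 x 56 mm, loose; origin under its centre. Bystander.
- lid: Red square plastic lid, 78 x 78 x 9 mm, loose; origin under its centre. Bystander.
- partsbox: Open clear plastic box of spare parts, 105 x 80 x 42 mm, loose; origin under its centre. Bystander.
Things that resemble listed ones, but are neither listed nor needed, are in the scene too. Leave any orange or pink look-alike of the tray alone.

How it is judged (in metres and radians):
On the way:
1. the board lies flat in the recess, behind the lip (z of board in the frame of tray below 0.006 m and angle between board's own z axis and vertical below 0.02 rad and horizontal distance between board and tray below 0.008 m), for 0.2 s.
At the end, for the whole second after the job is handed in: Board flat in the recess behind the lip (underside under 6 mm above the bench, tilt under 0.02 rad, centre within 8 mm of the base's origin) and at rest; cover closed to under 0.03 rad; nothing held or touched (all of step 1 and value of joint hood below 0.03 rad and linear speed of board below 0.01 m/s).
It fails at once if the wet model is touched (contact force between model and the fingers above 0.2 N or contact force between model and the arm above 0.2 N).
It fails at once if the board is pushed or pressed with more than 22 N (contact force between board and the fingers above 22 N or contact force between board and the arm above 22 N).
It fails at once if the cover is pushed with more than 20 N (contact force between hood and the fingers above 20 N or contact force between hood and the arm above 20 N).
It fails at once if the cover is slammed (closing faster than 2 rad/s) (velocity of joint hood below -2 rad/s).
It fails at once if a bystander (paint jar, red lid, parts box) is moved more than 20 mm (distance of any of jar, lid, partsbox from where it was at the start of the episode above 0.02 m).
It also fails if it takes over 72 s, if anything falls off the work surface, if the arm or the gripper's body presses on something with over 40 N, if the wrist force passes 120 N, or if a joint passes its speed limit or range.

### The arm

A 6-joint arm with a two-finger parallel gripper is mounted at the origin on the work surface. World frame = base frame: x ahead of the robot, y to its left, z up, the work surface at z = 0. Lengths are in mm, angles in degrees, forces in N, time in s.
With the tool pointing down it reaches from about 300 to 850 mm from the base axis. Payload 4.2 kg.
Tool frame: the origin (TCP) lies at the very end of the fingers, on their centre line; the grasp point (between the pads) lies 19 mm behind it; z points along the fingers, y is the direction in which the jaws open and shut (so a half turn about z gives the same grasp; the last joint's range is limited). The gripper opens to 91 mm and grips with 3 to 60 N. Pads are 32 mm wide; open, the fingers measure 118 mm over their backs; the gripper's body (76 mm by 178 mm) begins 60 mm behind the grasp point.
Start: joints at [71.448, 18.312, 89.639, -0, 72.044, -1.146], TCP at [172.013, 548.685, 213.976] pointing down, gripper open.
Joint ranges: [-177.97, 177.97], [-48.28, 115.42], [12.27, 149.76], [-77.06, 257.06], [2.81, 150.46], [-146.56, 146.56]. Speed limits (degrees/s): [147.25, 147.25, 180, 180, 180, 180].

### API

Orientations are given as [roll, pitch, yaw] about the fixed x, y, z axes, in that order (R = Rz(yaw) Ry(pitch) Rx(roll)).
In Python, from workcell import telemetry, grab_frame, job gives the robot as it stands.
- The arm moves only by the tool drive_tool, never from a script. Its argument "moves" is a list of rows, each an object of numbers: "claw": the closure, from -1 (fully open) to 1 (shut); "dx", "dy", "dz": the shift along the tool's x, y, z in units of 20 mm (1.0 is 20 mm); "yaw": the turn about the tool's z in units of 0.15 rad (1.0 is 0.15 rad). In form: [{"claw": .., "dx": .., "dy": .., "dz": .., "yaw": ..}, ...]. A call has 1 to 5 rows; each row shifts and turns the pose as measured when the row begins, along the tool's axes as they then stand; what a row does not reach is not made up. A row lasts 1/8 s, in which the tool goes at most 62.5 mm and 10.7 degrees, less where a joint would pass 70% of its speed; a pose out of reach is approached as far as the arm can. A call with a number of a shift or a turn outside -1 to 1 is refused whole. A call with a gripper value outside its range is refused whole. The fingers move at their own pace and stop on an object; "grip_force" is the grip in N (left out, the last holds). Time passes only in rows, so rows that do not move let the fingers close. It gives the time, the measured TCP pose, the force and the opening at its end, in the units of the state.
- telemetry.state(): the state, without advancing time (a new reading comes with each control period).
- grab_frame(name): name is "side" or "top"; returns a dict with "color" (420x560x3 uint8, blue, green, red), "vertical_fov" (degrees; the focal length in pixels is half the picture's height over the tangent of half this angle, whatever the lens; pixels are square), "cx", "cy" (the principal point, pixels), "pose" (4x4, takes a point from camera to world coordinates). Camera axes: x right, y down, z forward; pixel columns grow to the right and rows downward; lengths in mm; the calibration is good to about 2 mm. A picture is of the moment at which its call begins. There is no depth.
- job.job_done(): hands the job in, once; it reports no verdict.
The state is a dict: "time_s": time; "qpos": joint angles; "qvel": joint speeds; "effort": joint torques, N m; "ee_pos": TCP position; "ee_rot": TCP orientation; "force": force on the tool from outside, world axes, zero at the start; "torque": the same for the moment, N m; "gripper_width": finger opening in mm.
Only numpy, scipy, OpenCV 4.12 (cv2) and the standard library are available. Lean on these libraries where they do the work, as an engineer would, in place of code of your own. Each camera call takes 0.05 s, during which the arm holds its last target.

## Working session

There is one attempt and no reset: what is moved stays moved. The work goes in short steps, Python scripts to look and compute and a tool call to move; the robot and the scene stay as the last step left them, time stands still between calls to the robot, and variables do not carry over. Pictures are saved under pics/ and viewed, and the job is handed in when it is done.

Besides the shell and the picture viewer there is one more tool, called as a command line: name --argument value ..., lists and objects as JSON in quotes. drive_tool: Moves the arm, as the interface text tells. Its arguments: {"type":"object","properties":{"moves":{"type":"array"},"grip_force":{"type":"number"}},"required":["moves"]}

```bash
mkdir -p pics; ls
python3 - <<'E'
from workcell import telemetry, grab_frame
import cv2,numpy as np
print(telemetry.state())
for n in("side","top"):
    f=grab_frame(n); cv2.imwrite(f"pics/{n}0.png",f["color"]); print(n,f["vertical_fov"],f["cx"],f["cy"],np.round(f["pose"],4).tolist())
E
```

```text
pics
{'time_s': 0.0, 'qpos': array([ 7.14483396e+01,  1.83520889e+01,  8.97053342e+01, -2.48098212e-03,
        7.20453792e+01, -1.14532147e+00]), 'qvel': array([-0.00400454, -0.04959781,  0.05797163, -0.04005258, -0.08265145,
        0.0052335 ]), 'effort': array([-6.54710075e-04, -4.12457263e+01, -2.31964964e+01,  7.26789027e-02,
        4.58249613e-02, -1.39063100e-04]), 'ee_pos': array([171.85492009, 548.18725768, 213.12307097]), 'ee_rot': array([-1.79897171e+02,  3.03471247e-04,  1.62594428e+02]), 'force': array([-0.58619374, -0.40366071,  0.33854965]), 'torque': array([-0.02466041,  0.00314508, -0.00562926]), 'gripper_width': 91.54054566653271}
side 45.276340000331196 283.2956118157723 209.35484624174143 [[0.75, -0.3606, 0.5545, 18.3237], [-0.6614, -0.4007, 0.634, -489.6158], [-0.0064, -0.8423, -0.539, 581.3404], [0.0, 0.0, 0.0, 1.0]]
top 53.47013652254068 290.6477031529657 203.60831357225283 [[0.0209, -0.9919, 0.1256, 422.7728], [-0.9996, -0.0228, -0.0139, 140.5244], [0.0166, -0.1253, -0.992, 1025.9743], [0.0, 0.0, 0.0, 1.0]]
```

View pics/side0.png

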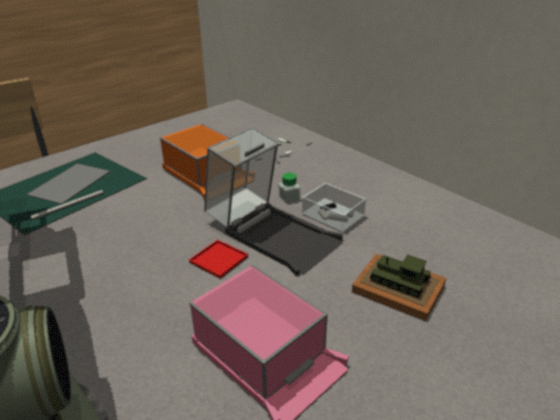

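View pics/top0.png

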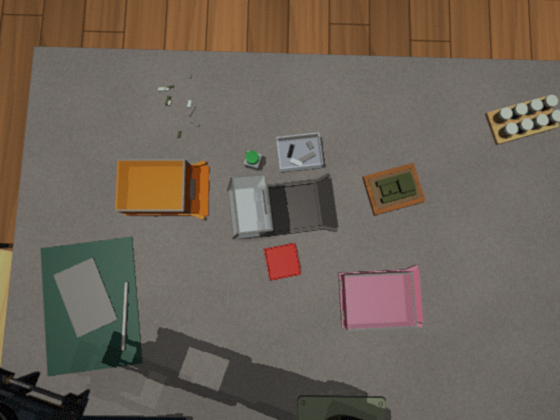

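The side view shows the dark tray around (285,235) with its cover standing open to the left, and the board with the model at (400,283). In the top view the tray spans (230–337,175–238) and the board is at (394,189). The box's way in points to image left, which is about world +y.

```bash
cat > h.py <<'E'
import numpy as np,cv2
from workcell import telemetry, grab_frame
def K(f):
    fl=f["color"].shape[0]/2/np.tan(np.radians(f["vertical_fov"])/2); return fl
def ray(f,u,v):
    d=np.array([(u-f["cx"])/K(f),(v-f["cy"])/K(f),1.]); P=np.array(f["pose"]); return P[:3,3],P[:3,:3]@d
def onz(f,u,v,z):
    o,d=ray(f,u,v); return o+d*(z-o[2])/d[2]
def proj(f,p):
    P=np.array(f["pose"]); c=P[:3,:3].T@(np.asarray(p,float)-P[:3,3]); return np.array([f["cx"]+K(f)*c[0]/c[2],f["cy"]+K(f)*c[1]/c[2]])
def crop(f,name,x0,y0,x1,y1,s):
    cv2.imwrite("pics/"+name,cv2.resize(f["color"][y0:y1,x0:x1],None,fx=s,fy=s,interpolation=cv2.INTER_CUBIC))
E
python3 - <<'E'
from h import *
f=grab_frame("top"); g=grab_frame("side")
crop(f,"t1.png",215,130,435,250,3.6); crop(g,"s1.png",190,120,450,320,3)
for n,im,ff,box in(("top",f["color"],f,(350,150,435,225)),("side",g["color"],g,(345,245,450,320))):
    hsv=cv2.cvtColor(im,cv2.COLOR_BGR2HSV); m=cv2.inRange(hsv,(4,90,50),(18,255,255))
    k=np.zeros_like(m);x0,y0,x1,y1=box;k[y0:y1,x0:x1]=m[y0:y1,x0:x1]
    c=cv2.convexHull(np.vstack([q for q in cv2.findContours(k,0,2)[0] if len(q)>5]))
    r=cv2.minAreaRect(c); b=cv2.boxPoints(r); ap=cv2.approxPolyDP(c,3,True)[:,0]
    print(n,r,ap.tolist())
    print([onz(ff,u,v,18)[:2].round(1).tolist() for u,v in b])
    print([onz(ff,u,v,18)[:2].round(1).tolist() for u,v in ap])
E
```

```text
top ((393.6282043457031, 188.46461486816406), (40.986305236816406, 54.016822814941406), 74.57783508300781) [[413, 163], [424, 201], [374, 214], [363, 177]]
[[623.3, -48.4], [662.7, -178.0], [564.4, -203.2], [526.1, -74.9]]
[[658.9, -174.9], [564.4, -200.5], [529.6, -77.3], [620.6, -50.5]]
side ((398.0938415527344, 284.25872802734375), (84.96776580810547, 47.2215690612793), 21.250505447387695) [[375, 254], [445, 278], [425, 319], [353, 291], [354, 281]]
[[514.4, -88.4], [628.0, -27.8], [661.6, -175.3], [552.7, -216.7]]
[[622.2, -51.7], [659.2, -174.4], [552.8, -209.1], [517.9, -92.0], [537.9, -76.2]]
```

View pics/t1.png

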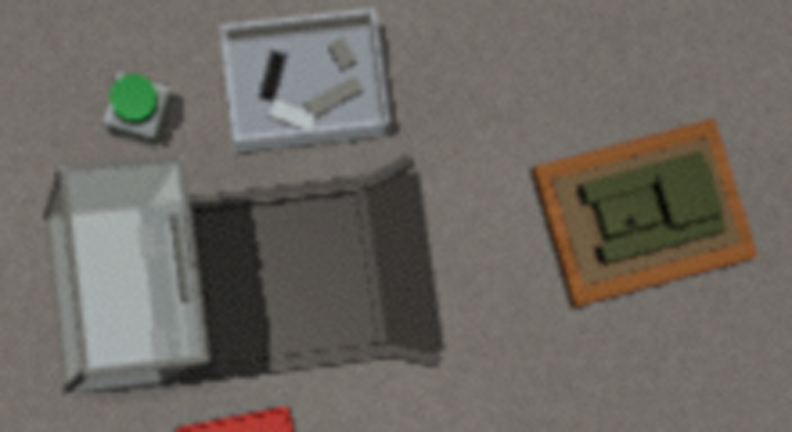

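View pics/s1.png

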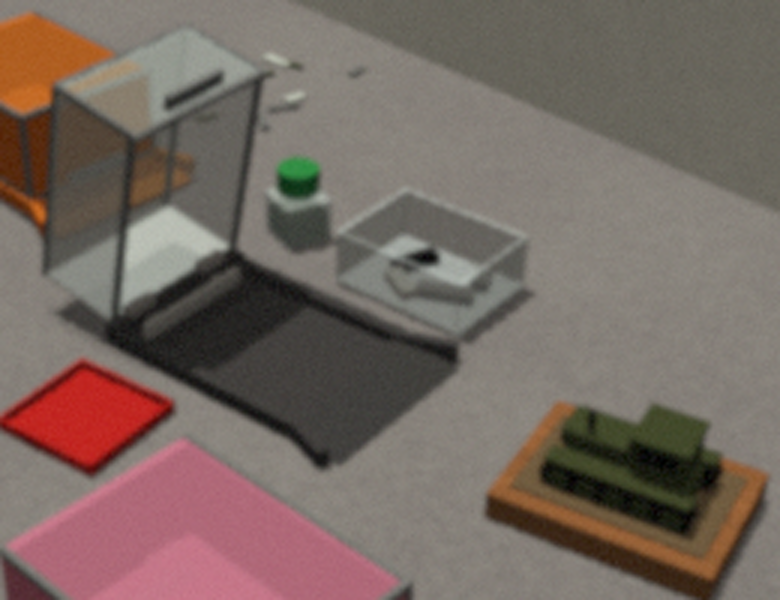

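Run:
```python
from h import *
for n,b in(("top",(220,165,345,245)),("side",(220,195,350,280))):
    f=grab_frame(n); im=np.mean([grab_frame(n)["color"].astype(float) for _ in range(6)],0)
    x0,y0,x1,y1=b; c=im[y0:y1,x0:x1]; c=np.clip((c-15)*2.0,0,255).astype(np.uint8)
    cv2.imwrite(f"pics/{n}_z.png",cv2.resize(c,None,fx=6,fy=6,interpolation=cv2.INTER_CUBIC))
```

```text
(no output)
```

View pics/top_z.png

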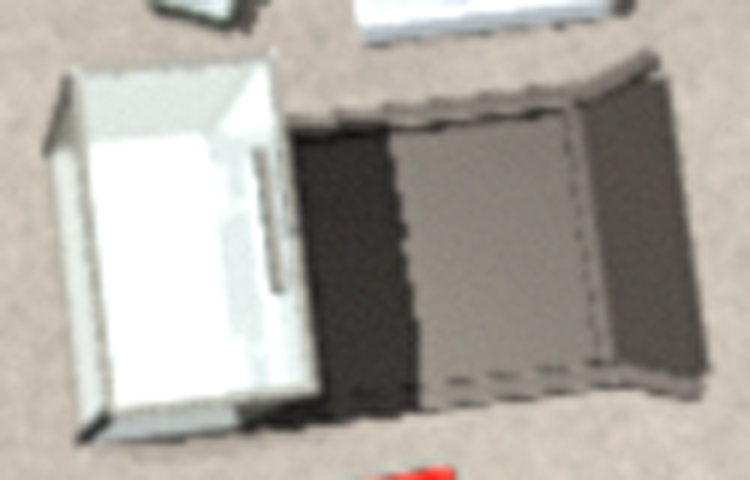

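View pics/side_z.png

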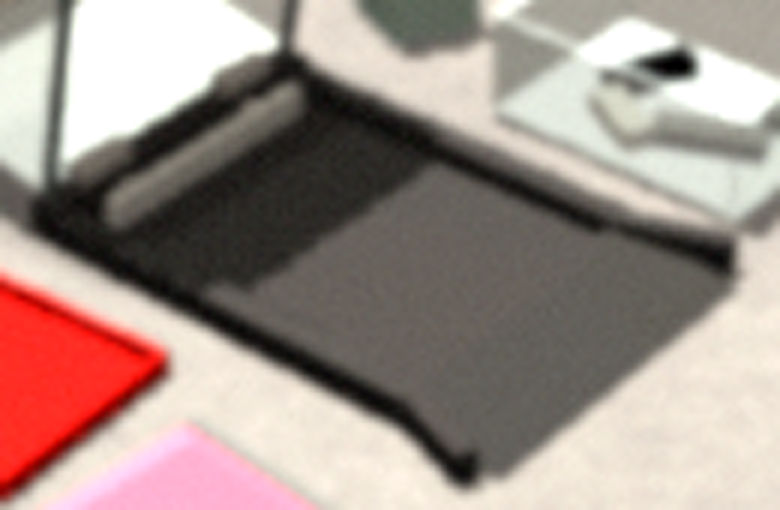

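The enlarged views show the lip edge as a line from (582,105) to (612,362) in the zoomed top view. The sill foot runs (668,80)–(708,372). In the zoomed side view the sill foot is (735,290)–(500,478).

Run:
```python
from h import *
f=grab_frame("top"); g=grab_frame("side")
T=lambda u,v,z:onz(f,220+u/6-.42,165+v/6-.42,z)[:2]
S=lambda u,v,z:onz(g,220+u/6-.42,195+v/6-.42,z)[:2]
def sh(n,a,b): 
    d=a-b; print(n,a.round(1),b.round(1),"mid",((a+b)/2).round(1),"len",np.linalg.norm(d).round(1),"normal heading",(np.degrees(np.arctan2(d[1],d[0]))+90).round(1))
sh("sillfoot T",T(668,80,0),T(708,372,0))
sh("sillfoot S",S(735,290,0),S(500,478,0))
sh("lip outer T",T(582,105,9),T(612,362,9))
sh("lip inner T",T(566,115,9),T(595,362,9))
sh("rim outer near T",T(250,430,0),T(620,390,0))
sh("rim outer far T",T(395,102,13),T(570,85,13))
sh("hood top edge T",T(272,62,169),T(318,390,169))
sh("hood roof-front far T",T(75,68,169),T(108,405,169))
```

```text
sillfoot T [619.9  26.7] [498.2   9.1] mid [559.1  17.9] len 122.9 normal heading 98.2
sillfoot S [621.3  27.5] [500.5   9.9] mid [560.9  18.7] len 122.1 normal heading 98.3
lip outer T [606.8  63.2] [500.8  49.5] mid [553.8  56.3] len 106.9 normal heading 97.3
lip inner T [602.5  69.7] [500.6  56.5] mid [551.5  63.1] len 102.7 normal heading 97.4
rim outer near T [470.4 196.6] [490.   45.3] mid [480.2 120.9] len 152.6 normal heading 187.4
rim outer far T [605.5 140.4] [614.3  68.5] mid [609.9 104.5] len 72.4 normal heading 187.0
hood top edge T [590.5 183.5] [476.7 164.5] mid [533.6 174. ] len 115.3 normal heading 99.5
hood roof-front far T [586.7 251.8] [470.  236.1] mid [528.3 244. ] len 117.8 normal heading 97.7
```

drive_tool --moves '[{"claw": -1, "dx": 0, "dy": -1, "dz": -0.5, "yaw": -0.97}, {"claw": -1, "dx": 0, "dy": -1, "dz": -0.5, "yaw": -0.97}, {"claw": -1, "dx": 0, "dy": -1, "dz": -0.5, "yaw": -0.97}, {"claw": -1, "dx": -0.3, "dy": -1, "dz": -0.5, "yaw": 0}, {"claw": -1, "dx": -0.3, "dy": -1, "dz": 0, "yaw": 0}]'

```text
time_s: 1.62
ee_pos: [181.0, 449.9, 254.8]
ee_rot: [-180.0, 0.0, -171.7]
force: [0.4, -0.7, -0.1]
gripper_width: 91.0
```

drive_tool --moves '[{"claw": -1, "dx": -0.3, "dy": -1, "dz": 0, "yaw": 0}, {"claw": -1, "dx": -0.3, "dy": -1, "dz": 0, "yaw": 0}, {"claw": -1, "dx": -0.3, "dy": -1, "dz": 0, "yaw": 0}, {"claw": -1, "dx": -0.3, "dy": -1, "dz": 0, "yaw": 0}, {"claw": -1, "dx": -0.3, "dy": -1, "dz": 0, "yaw": 0}]'

```text
time_s: 2.25
ee_pos: [228.4, 347.5, 253.0]
ee_rot: [-179.8, -0.0, -172.2]
force: [0.3, -0.2, 0.1]
gripper_width: 91.2
```

drive_tool --moves '[{"claw": -1, "dx": -0.3, "dy": -1}, {"claw": -1, "dx": -0.3, "dy": -1}, {"claw": -1, "dx": -0.3, "dy": -1}, {"claw": -1, "dx": -0.4, "dy": -1}, {"claw": -1, "dx": -0.5, "dy": -1}]'

```text
validation failed for argument at $.mo...
```

drive_tool --moves '[{"claw": -1, "dx": -0.6, "dy": -1}, {"claw": -1, "dx": -0.7, "dy": -1}, {"claw": -1, "dx": -0.8, "dy": -1}, {"claw": -1, "dx": -0.9, "dy": -1}, {"claw": -1, "dx": -0.9, "dy": -1}]'

```text
validation failed for argument at $.mo...
```

drive_tool --moves '[{"claw": -1, "dx": -0.9, "dy": -1}, {"claw": -1, "dx": -0.9, "dy": -1}, {"claw": -1, "dx": -0.9, "dy": -1}, {"claw": -1, "dx": -0.9, "dy": -1}, {"claw": -1, "dx": -0.9, "dy": -1}]'

```text
validation failed for argument at $.mo...
```

drive_tool --moves '[{"claw": -1, "dx": -0.9, "dy": -1}, {"claw": -1, "dx": -0.9, "dy": -1}, {"claw": -1, "dx": -0.9, "dy": -1}, {"claw": -1, "dx": -0.9, "dy": -1}, {"claw": -1, "dx": -0.9, "dy": -1}]'

```text
validation failed for argument at $.mo...
```

All keys are required in each row, so I'm resending with them.

drive_tool --moves '[{"claw": -1, "dx": -0.3, "dy": -1, "dz": 0, "yaw": 0}, {"claw": -1, "dx": -0.3, "dy": -1, "dz": 0, "yaw": 0}, {"claw": -1, "dx": -0.3, "dy": -1, "dz": 0, "yaw": 0}, {"claw": -1, "dx": -0.4, "dy": -1, "dz": 0, "yaw": 0}, {"claw": -1, "dx": -0.5, "dy": -1, "dz": 0, "yaw": 0}]'

```text
time_s: 2.88
ee_pos: [279.3, 245.0, 251.3]
ee_rot: [-179.7, -0.2, -172.6]
force: [-0.1, 0.9, -0.8]
gripper_width: 91.2
```

drive_tool --moves '[{"claw": -1, "dx": -0.6, "dy": -1, "dz": 0, "yaw": 0}, {"claw": -1, "dx": -0.7, "dy": -1, "dz": 0, "yaw": 0}, {"claw": -1, "dx": -0.8, "dy": -1, "dz": 0, "yaw": 0}, {"claw": -1, "dx": -0.9, "dy": -1, "dz": 0, "yaw": 0}, {"claw": -1, "dx": -0.9, "dy": -1, "dz": 0, "yaw": 0}]'

```text
time_s: 3.5
ee_pos: [370.6, 147.5, 249.8]
ee_rot: [-179.6, -0.3, -173.1]
force: [0.2, -0.1, -0.1]
gripper_width: 91.1
```

drive_tool --moves '[{"claw": -1, "dx": -0.9, "dy": -1, "dz": 0, "yaw": 0}, {"claw": -1, "dx": -0.9, "dy": -1, "dz": 0, "yaw": 0}, {"claw": -1, "dx": -0.9, "dy": -1, "dz": 0, "yaw": 0}, {"claw": -1, "dx": -0.9, "dy": -1, "dz": 0, "yaw": 0}, {"claw": -1, "dx": -0.9, "dy": -1, "dz": 0, "yaw": 0}]'

```text
time_s: 4.12
ee_pos: [472.8, 50.3, 247.7]
ee_rot: [-179.6, -0.5, -173.6]
force: [-0.4, 0.5, 0.5]
gripper_width: 91.1
```

drive_tool --moves '[{"claw": -1, "dx": -0.9, "dy": -1, "dz": 0, "yaw": 0}, {"claw": -1, "dx": -0.9, "dy": -1, "dz": 0, "yaw": 0}, {"claw": -1, "dx": -0.9, "dy": -1, "dz": 0, "yaw": 0}, {"claw": -1, "dx": -0.9, "dy": -1, "dz": 0, "yaw": 0}, {"claw": -1, "dx": -0.9, "dy": -1, "dz": 0, "yaw": 0}]'

```text
time_s: 4.75
ee_pos: [573.2, -48.1, 244.8]
ee_rot: [-179.7, -0.7, -174.2]
force: [0.0, 0.3, -0.4]
gripper_width: 91.2
```

drive_tool --moves '[{"claw": -1, "dx": -1, "dy": -0.8, "dz": 0, "yaw": -0.24}, {"claw": -1, "dx": -1, "dy": -0.8, "dz": 0, "yaw": 0}, {"claw": -1, "dx": -1, "dy": -0.8, "dz": 0, "yaw": 0}, {"claw": -1, "dx": -1, "dy": -0.8, "dz": 0, "yaw": 0}, {"claw": -1, "dx": -1, "dy": -0.7, "dz": 0, "yaw": 0}]'

```text
time_s: 5.38
ee_pos: [682.1, -121.8, 240.4]
ee_rot: [-179.8, -1.1, -172.6]
force: [-0.6, 0.2, -0.5]
gripper_width: 91.2
```

drive_tool --moves '[{"claw": -1, "dx": 0, "dy": 0, "dz": 1, "yaw": 0}, {"claw": -1, "dx": 0, "dy": 0, "dz": 1, "yaw": 0}, {"claw": -1, "dx": 0, "dy": 0, "dz": 1, "yaw": 0}, {"claw": -1, "dx": 0, "dy": 0, "dz": 1, "yaw": 0}, {"claw": -1, "dx": 0, "dy": 0, "dz": 1, "yaw": 0}]'

```text
time_s: 6.0
ee_pos: [678.9, -130.3, 135.0]
ee_rot: [-179.8, -1.2, -173.2]
force: [-0.1, -0.1, 0.2]
gripper_width: 91.4
```

Run:
```python
from h import *
f=grab_frame("top"); g=grab_frame("side")
crop(f,"t2.png",290,90,470,230,4); crop(g,"s2.png",300,130,540,340,3)
print(telemetry.state()["ee_pos"],telemetry.state()["ee_rot"])
```

```text
[ 677.28468655 -129.90243013  132.99915326] [-179.86980285   -1.48511    -173.20757385]
```

View pics/t2.png

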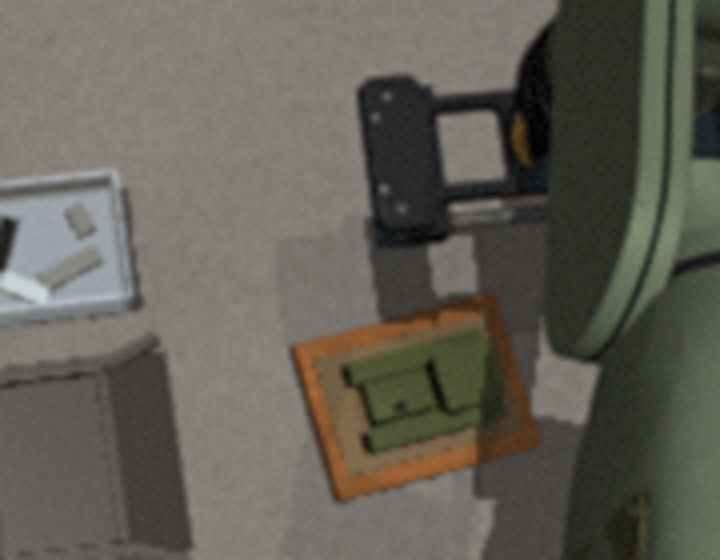

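View pics/s2.png

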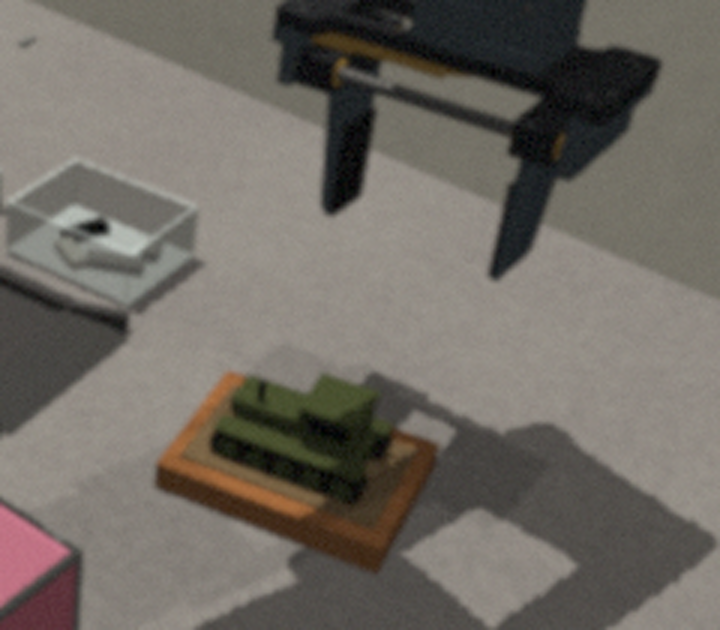

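drive_tool --moves '[{"claw": -1, "dx": 0, "dy": 0.6, "dz": 1, "yaw": -0.12}, {"claw": -1, "dx": -0.1, "dy": 0, "dz": 1, "yaw": 0}, {"claw": -1, "dx": -0.1, "dy": 0, "dz": 1, "yaw": 0}, {"claw": -1, "dx": 0, "dy": 0, "dz": 1, "yaw": 0}, {"claw": -1, "dx": 0, "dy": 0, "dz": 1, "yaw": 0}]'

```text
time_s: 6.72
ee_pos: [679.8, -122.1, 35.9]
ee_rot: [-179.7, -1.0, -172.4]
force: [-0.1, 0.1, -0.6]
gripper_width: 91.0
```

drive_tool --moves '[{"claw": -1, "dx": 0, "dy": 0, "dz": 0.7, "yaw": 0}, {"claw": -1, "dx": 0.1, "dy": 0, "dz": 0.5, "yaw": 0}, {"claw": -1, "dx": 0.4, "dy": 0, "dz": 0, "yaw": 0}, {"claw": -1, "dx": 0.4, "dy": 0, "dz": 0, "yaw": 0}, {"claw": -1, "dx": 0.4, "dy": 0, "dz": -0.05, "yaw": 0}]'

```text
time_s: 7.35
ee_pos: [653.4, -127.6, 13.6]
ee_rot: [-179.6, -0.8, -172.5]
force: [1.0, -0.7, -1.2]
gripper_width: 91.3
```

Run:
```python
from h import *
f=grab_frame("top"); g=grab_frame("side")
crop(f,"t3.png",330,110,470,230,5); crop(g,"s3.png",320,200,520,340,3.6)
print(telemetry.state()["ee_pos"],telemetry.state()["ee_rot"])
```

```text
[ 652.6749588  -127.62331618   13.8061411 ] [-179.6608933    -0.88490605 -172.53682752]
```

View pics/s3.png

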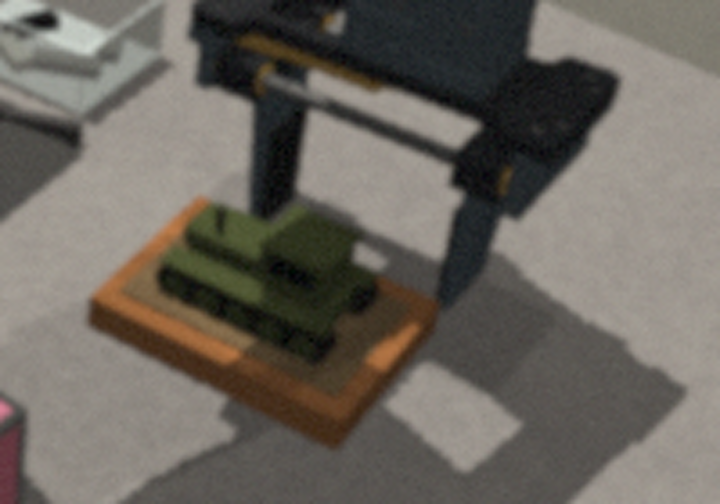

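View pics/t3.png

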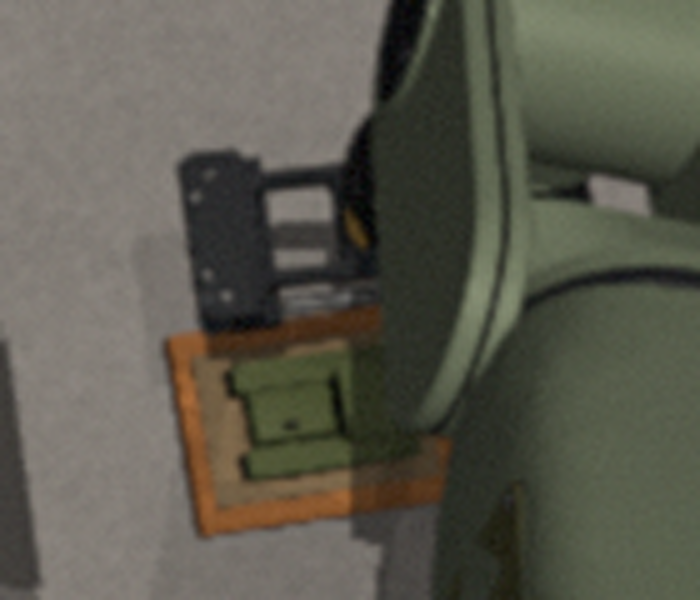

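drive_tool --moves '[{"claw": -1, "dx": 0.2, "dy": 0, "dz": 0.25, "yaw": 0}, {"claw": -1, "dx": 0.2, "dy": 0, "dz": 0, "yaw": 0}, {"claw": -1, "dx": 0.05, "dy": 0, "dz": 0, "yaw": 0}]'

```text
time_s: 7.82
ee_pos: [645.7, -128.9, 10.3]
ee_rot: [-179.6, -0.5, -172.5]
force: [2.0, 0.2, -0.2]
gripper_width: 91.1
```

```bash
cat >> h.py <<'E'
O=np.array([543.7,129.]);PSI=np.radians(97.7);D=np.array([np.cos(PSI),np.sin(PSI)]);N=np.array([-D[1],D[0]])
def sl(p): r=np.asarray(p)[:2]-O; return np.array([r@D,r@N]).round(1)
def tool():
    s=telemetry.state(); yaw=s["ee_rot"][2]; print("tcp",s["ee_pos"].round(1),"sl",sl(s["ee_pos"]),"rot",s["ee_rot"].round(2),"F",s["force"].round(1),"F_s,l",(s["force"][:2]@D).round(1),(s["force"][:2]@N).round(1),"t",s["time_s"],"w",s["gripper_width"].round(1))
E
python3 - <<'E'
from h import *
f=grab_frame("top"); g=grab_frame("side")
crop(f,"t4.png",330,110,470,230,5); crop(g,"s4.png",320,200,520,340,3.6);tool()
im=f["color"];hsv=cv2.cvtColor(im,cv2.COLOR_BGR2HSV); m=cv2.inRange(hsv,(4,90,50),(18,255,255));m[:150]=0;m[230:]=0;m[:,:350]=0;m[:,450:]=0
cv2.imwrite("pics/m4.png",m)
E
```

```text
Traceback (most recent call last):
  File "h.py", line 16, in tool
    s=telemetry.state(); yaw=s["ee_rot"][2]; print("tcp",s["ee_pos"].round(1),"sl",sl(s["ee_pos"]),"rot",s["ee_rot"].round(2),"F",s["force"].round(1),"F_s,l",(s["force"][:2]@D).round(1),(s["force"][:2]@N).round(1),"t",s["time_s"],"w",s["gripper_width"].round(1))
                                                                                                                                                                                                                                          ^^^^^^^^^^^^^^^^^^^^^^^^
AttributeError: 'float' object has no attribute 'round'
```

View pics/s4.png

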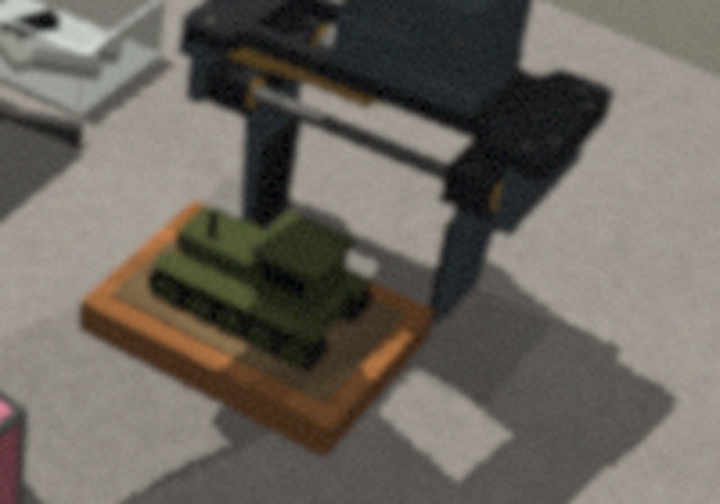

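View pics/t4.png

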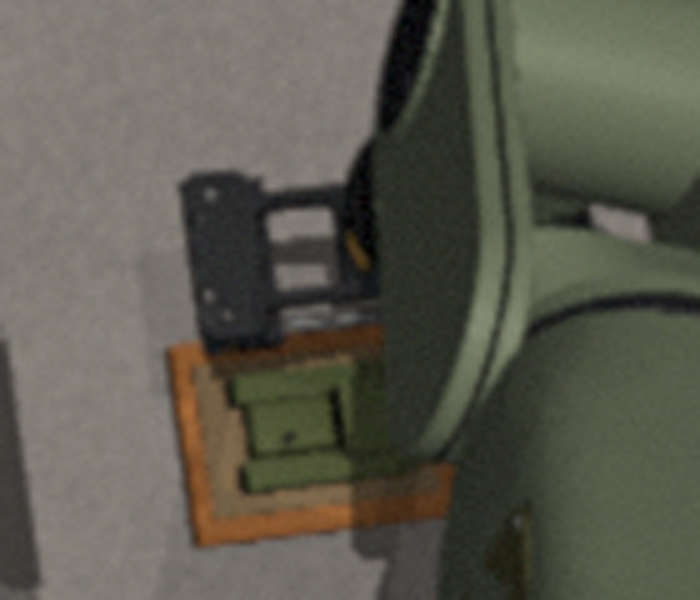

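```bash
sed -i 's/,"w",s\["gripper_width"\].round(1)//' h.py
cat >> h.py <<'E'
def quad(P):
    # FR,FL,RL,RR -> centre sl, heading rel tray
    P=np.array([p[:2] for p in P]); c=sl(P.mean(0)); h=(P[0]+P[1]-P[2]-P[3])/2; w=(P[1]+P[2]-P[0]-P[3])/2
    print("centre",c,"dhead",np.degrees(np.arctan2(h@N,h@D)).round(1),"by width",np.degrees(np.arctan2(-(w@D),w@N)).round(1),"len",np.linalg.norm(h).round(1),np.linalg.norm(w).round(1), [sl(p).tolist() for p in P])
E
python3 - <<'E'
from h import *
g=grab_frame("side");f=grab_frame("top")
S=lambda u,v,z=18:onz(g,320+u/3.6-.4,200+v/3.6-.4,z)
T=lambda u,v,z=18:onz(f,330+u/5-.4,110+v/5-.4,z)
quad([S(195,203),S(83,302),S(327,430),S(433,313)])
print([sl(T(*p)) for p in((168,350),(197,540),(452,487),(440,515))])
tool()
E
```

```text
centre [-255.4    1.7] dhead 0.2 by width 0.1 len 128.0 98.5 [[-191.0, -47.2], [-191.7, 50.9], [-319.3, 51.0], [-319.5, -48.0]]
[array([-187.8,  -45.7]), array([-189.2,   49. ]), array([-317.2,   37.2]), array([-309.2,   50.2])]
tcp [ 645.7 -128.9   10.2] sl [-269.2  -66.5] rot [-179.58   -0.56 -172.53] F [0.8 0.4 0.9] F_s,l 0.3 -0.9 t 8.025
```

drive_tool --moves '[{"claw": -1, "dx": -0.6, "dy": 0, "dz": 0, "yaw": 0}, {"claw": -1, "dx": -0.4, "dy": -0.5, "dz": -1, "yaw": 0}, {"claw": -1, "dx": 0, "dy": -1, "dz": -1, "yaw": 0}, {"claw": -1, "dx": 0, "dy": -1, "dz": -1, "yaw": 0}, {"claw": -1, "dx": 0, "dy": -1, "dz": -1, "yaw": 0}]'

```text
time_s: 8.65
ee_pos: [674.8, -193.7, 88.1]
ee_rot: [-179.9, -1.3, -172.3]
force: [0.2, -0.4, -0.3]
gripper_width: 90.8
```

drive_tool --moves '[{"claw": -0.3, "dx": 1, "dy": -1, "dz": -1, "yaw": 0}, {"claw": -0.3, "dx": 1, "dy": 0, "dz": 0, "yaw": 0}, {"claw": -0.3, "dx": 1, "dy": 0, "dz": 0, "yaw": 0}, {"claw": -0.3, "dx": 1, "dy": 0, "dz": 0, "yaw": 0}, {"claw": -0.3, "dx": 0, "dy": 0, "dz": 0, "yaw": 1}]'

```text
time_s: 9.28
ee_pos: [598.2, -226.3, 110.8]
ee_rot: [-179.7, -1.4, 178.8]
force: [0.5, -0.6, 0.5]
gripper_width: 59.2
```

drive_tool --moves '[{"claw": -0.3, "dx": 0, "dy": 0, "dz": 0, "yaw": 1}, {"claw": -0.3, "dx": 0, "dy": 0, "dz": 0, "yaw": 1}, {"claw": -0.3, "dx": 0, "dy": 0, "dz": 0, "yaw": 1}, {"claw": -0.3, "dx": 0, "dy": 0, "dz": 0, "yaw": 1}, {"claw": -0.3, "dx": 0, "dy": 0, "dz": 0, "yaw": 1}]'

```text
time_s: 9.9
ee_pos: [598.2, -225.5, 109.1]
ee_rot: [-178.6, -1.2, 134.4]
force: [0.5, -0.4, 1.3]
gripper_width: 59.3
```

drive_tool --moves '[{"claw": -0.3, "dx": 0, "dy": 0, "dz": 0, "yaw": 1}, {"claw": -0.3, "dx": 0, "dy": 0, "dz": 0, "yaw": 1}, {"claw": -0.3, "dx": 0, "dy": 0, "dz": 0, "yaw": 1}, {"claw": -0.3, "dx": 0, "dy": 0, "dz": 0, "yaw": 1}]'

```text
time_s: 10.4
ee_pos: [598.4, -224.6, 107.5]
ee_rot: [-177.8, -0.3, 98.9]
force: [0.3, 0.9, 0.4]
gripper_width: 59.4
```

Run:
```python
from h import *
f=grab_frame("top"); g=grab_frame("side")
crop(g,"s5.png",300,150,540,350,3.2);tool();print(telemetry.state()["gripper_width"])
```

```text
tcp [ 598.5 -224.6  107.5] sl [-357.8   -6.9] rot [-177.84   -0.32   99.18] F [ 0.   0.2 -0.2] F_s,l 0.2 -0.1 t 10.5
59.008540923404404
```

View pics/s5.png

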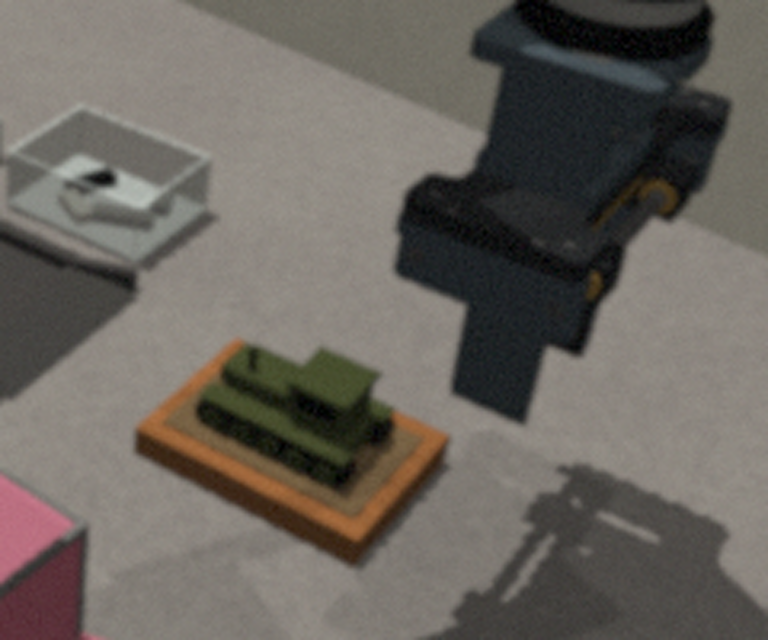

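drive_tool --moves '[{"claw": -0.3, "dx": 0, "dy": -0.43, "dz": 1, "yaw": 0.17}, {"claw": -0.3, "dx": 0, "dy": 0, "dz": 1, "yaw": 0}, {"claw": -0.3, "dx": 0, "dy": 0, "dz": 1, "yaw": 0}, {"claw": -0.3, "dx": 0, "dy": 0, "dz": 1, "yaw": 0}, {"claw": -0.3, "dx": 0, "dy": 0, "dz": 0.5, "yaw": 0}]'

```text
time_s: 11.12
ee_pos: [587.7, -226.1, 15.8]
ee_rot: [-177.8, -0.3, 98.6]
force: [-0.5, -0.0, -0.5]
gripper_width: 58.9
```

Run:
```python
from h import *
tool()
```

```text
tcp [ 587.7 -226.1   15.8] sl [-357.8    3.9] rot [-177.8    -0.29   98.57] F [-0.5 -0.  -0.5] F_s,l 0.1 0.5 t 11.125
```

drive_tool --moves '[{"claw": -0.3, "dx": 0.4, "dy": 0.1, "dz": 0.1, "yaw": 0.1}, {"claw": -0.3, "dx": 0.3, "dy": 0, "dz": 0, "yaw": 0}, {"claw": -0.3, "dx": 0.2, "dy": 0, "dz": 0, "yaw": 0}, {"claw": -0.3, "dx": 0.2, "dy": 0, "dz": 0, "yaw": 0}, {"claw": -0.3, "dx": 0.2, "dy": 0, "dz": 0, "yaw": 0}]'

```text
time_s: 11.75
ee_pos: [587.3, -199.0, 15.2]
ee_rot: [-177.9, -0.1, 97.9]
force: [0.8, -1.2, 0.4]
gripper_width: 59.3
```

drive_tool --moves '[{"claw": -0.3, "dx": 0.25, "dy": 0, "dz": 0, "yaw": 0}, {"claw": -0.3, "dx": 0.3, "dy": 0, "dz": 0, "yaw": 0}, {"claw": -0.3, "dx": 0.3, "dy": 0, "dz": 0, "yaw": 0}, {"claw": -0.3, "dx": 0.3, "dy": 0, "dz": 0, "yaw": 0}, {"claw": -0.3, "dx": 0.3, "dy": 0, "dz": 0, "yaw": 0}]'

```text
time_s: 12.38
ee_pos: [583.2, -169.0, 15.5]
ee_rot: [-178.0, -0.1, 97.8]
force: [-0.2, -1.7, -0.6]
gripper_width: 59.5
```

Run:
```python
from h import *
tool()
f=grab_frame("top"); g=grab_frame("side")
crop(g,"s6.png",300,180,500,330,3.6);crop(f,"t6.png",290,130,450,250,4.6)
```

```text
tcp [ 583.2 -169.    15.5] sl [-300.6    0.8] rot [-1.7796e+02 -7.0000e-02  9.7850e+01] F [-0.2 -1.7 -0.6] F_s,l -1.6 0.5 t 12.375
```

View pics/s6.png

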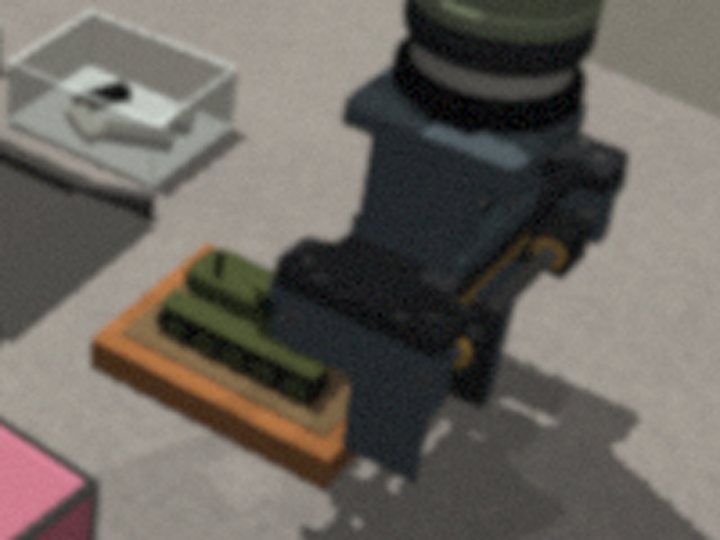

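View pics/t6.png

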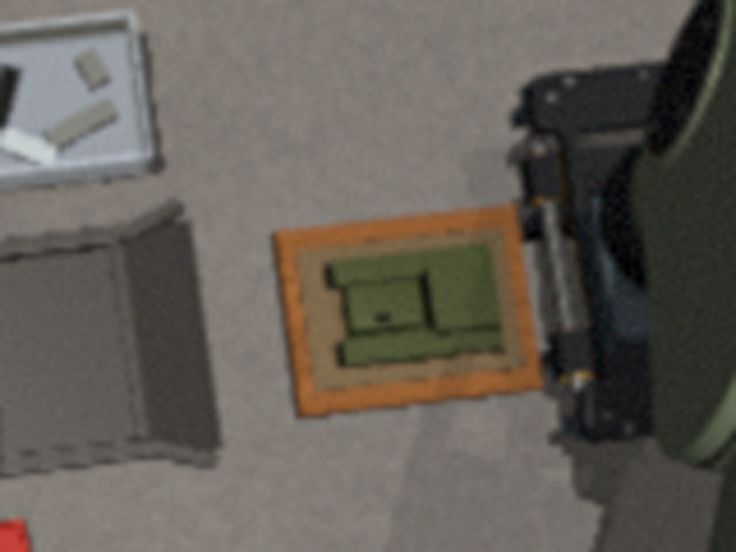

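```bash
cat >> h.py <<'E'
def onl(f,u,v,l):
    o,d=ray(f,u,v); t=(l-((o[:2]-O)@N))/(d[:2]@N); p=o+d*t; return sl(p),p[2].round(1)
E
python3 - <<'E'
from h import *
f=grab_frame("top"); g=grab_frame("side")
S=lambda u,v:(g,300+u/3.6-.4,180+v/3.6-.4)
T=lambda u,v,z=18:onz(f,290+u/4.6-.4,130+v/4.6-.4,z)
for n,p in(("carrier low front",(272,318)),("fingerfront top",(346,355)),("finger front bottom",(347,452)),("finger rear bottom",(415,478))): print(n,onl(*S(*p),44.),onl(*S(*p),30.))
quad([T(275,232),T(297,412),T(545,388),T(518,207)])
print(sl(onz(g,300+210/3.6-.4,180+245/3.6-.4,18)),sl(onz(g,300+93/3.6-.4,180+345/3.6-.4,18)))
E
```

```text
carrier low front (array([-245.1,   44. ]), np.float64(75.6)) (array([-237.6,   30. ]), np.float64(63.0))
fingerfront top (array([-281.9,   44. ]), np.float64(74.9)) (array([-275.4,   30. ]), np.float64(62.3))
finger front bottom (array([-289.1,   44. ]), np.float64(23.5)) (array([-282.8,   30. ]), np.float64(9.5))
finger rear bottom (array([-321.5,   44. ]), np.float64(28.3)) (array([-316.,   30.]), np.float64(14.5))
centre [-219.4    0.9] dhead -0.6 by width -0.3 len 132.3 97.7 [[-153.7, -48.3], [-152.7, 48.7], [-285.5, 50.8], [-285.5, -47.4]]
[-155.2  -49.5] [-157.1   53. ]
```

drive_tool --moves '[{"claw": -0.3, "dx": -0.2, "dy": 0, "dz": 0, "yaw": 0}, {"claw": -0.54, "dx": -0.1, "dy": 0, "dz": 0.1, "yaw": 0}, {"claw": -0.54, "dx": 0, "dy": 0, "dz": 0, "yaw": 0}, {"claw": -0.54, "dx": 0.25, "dy": 0, "dz": 0, "yaw": 0}, {"claw": -0.54, "dx": 0.2, "dy": 0, "dz": 0, "yaw": 0}]'

```text
time_s: 13.2
ee_pos: [582.7, -166.7, 13.4]
ee_rot: [-178.0, -0.1, 97.8]
force: [-1.5, -1.8, -1.2]
gripper_width: 70.1
```

drive_tool --moves '[{"claw": -0.54, "dx": 0.25, "dy": 0, "dz": 0, "yaw": 0}, {"claw": -0.54, "dx": 0.3, "dy": 0, "dz": 0, "yaw": 0}, {"claw": -0.54, "dx": 0.3, "dy": 0, "dz": 0, "yaw": 0}, {"claw": -0.54, "dx": 0.3, "dy": 0, "dz": 0, "yaw": 0}, {"claw": -0.54, "dx": 0.3, "dy": 0, "dz": 0, "yaw": 0}]'

```text
time_s: 13.82
ee_pos: [578.7, -136.3, 13.5]
ee_rot: [-178.0, -0.0, 97.8]
force: [0.1, -1.2, -1.4]
gripper_width: 70.1
```

Run:
```python
from h import *
tool();print(telemetry.state()["gripper_width"])
```

```text
tcp [ 578.7 -136.3   13.5] sl [-267.6    0.9] rot [-1.7797e+02 -3.0000e-02  9.7830e+01] F [ 0.1 -1.2 -1.4] F_s,l -1.2 0.0 t 13.825
70.05460862305743
```

drive_tool --moves '[{"claw": -0.54, "dx": 0.2, "dy": 0, "dz": 0, "yaw": 0}, {"claw": -0.54, "dx": 0.2, "dy": 0, "dz": 0, "yaw": 0}, {"claw": -0.54, "dx": 0.2, "dy": 0, "dz": 0, "yaw": 0}, {"claw": -0.54, "dx": 0.2, "dy": 0, "dz": 0, "yaw": 0}, {"claw": -0.54, "dx": 0.2, "dy": 0, "dz": 0, "yaw": 0}]'

```text
time_s: 14.45
ee_pos: [575.9, -115.3, 13.6]
ee_rot: [-178.0, 0.0, 97.9]
force: [0.9, -2.2, -0.9]
gripper_width: 70.5
```

drive_tool --moves '[{"claw": -0.54, "dx": 0.25, "dy": 0, "dz": 0, "yaw": 0}, {"claw": -0.54, "dx": 0.25, "dy": 0, "dz": 0, "yaw": 0}, {"claw": -0.54, "dx": 0.25, "dy": 0, "dz": 0, "yaw": 0}, {"claw": -0.54, "dx": 0.25, "dy": 0, "dz": 0, "yaw": 0}, {"claw": -0.54, "dx": 0.25, "dy": 0, "dz": 0, "yaw": 0}]'

```text
time_s: 15.08
ee_pos: [572.1, -88.8, 13.5]
ee_rot: [-178.0, 0.0, 97.9]
force: [-0.1, -2.0, -1.0]
gripper_width: 70.3
```

Run:
```python
from h import *
tool()
f=grab_frame("top"); g=grab_frame("side")
crop(g,"s7.png",260,180,460,330,3.6);crop(f,"t7.png",260,130,420,250,4.6)
```

```text
tcp [572.1 -88.8  13.5] sl [-219.7    1. ] rot [-177.98    0.     97.86] F [-0.1 -2.  -1. ] F_s,l -1.9 0.3 t 15.075
```

View pics/s7.png

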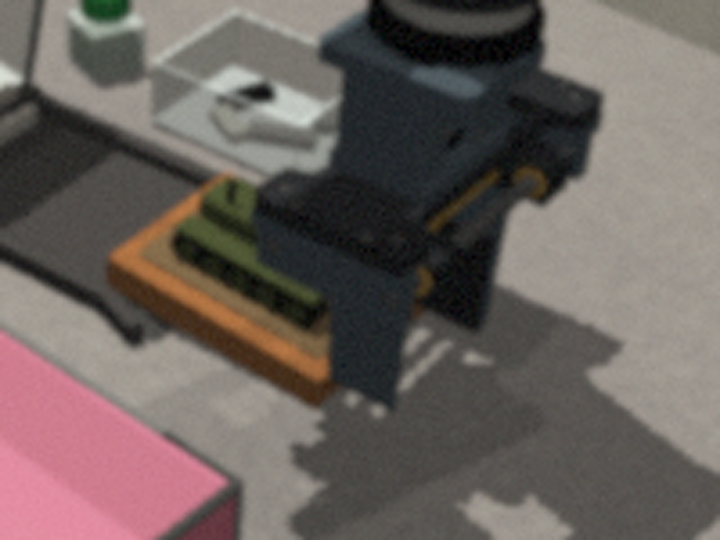

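View pics/t7.png

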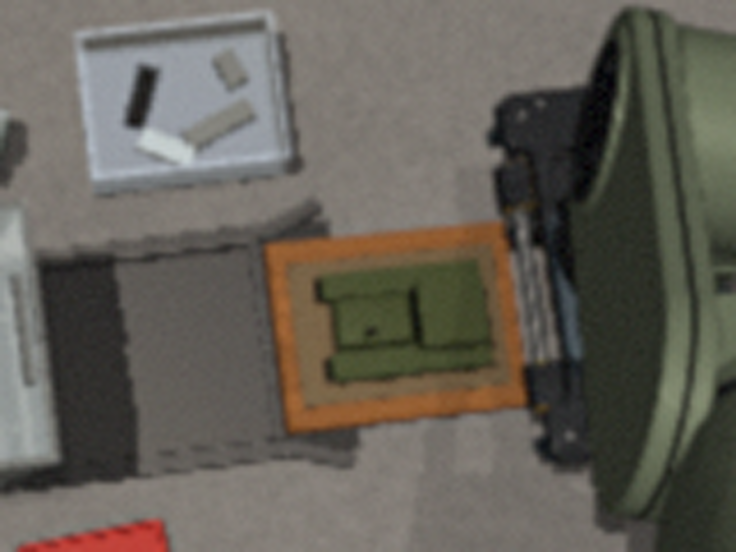

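drive_tool --moves '[{"claw": -0.54, "dx": 0.2, "dy": 0, "dz": 0, "yaw": 0}, {"claw": -0.54, "dx": 0.2, "dy": 0, "dz": 0, "yaw": 0}, {"claw": -0.54, "dx": 0.25, "dy": 0, "dz": 0, "yaw": 0}, {"claw": -0.54, "dx": 0.25, "dy": 0, "dz": 0, "yaw": 0}, {"claw": -0.54, "dx": 0.25, "dy": 0, "dz": 0, "yaw": 0}]'

```text
time_s: 15.8
ee_pos: [568.7, -64.5, 13.6]
ee_rot: [-178.0, -0.0, 97.8]
force: [0.9, -0.8, -0.3]
gripper_width: 70.4
```

drive_tool --moves '[{"claw": -0.54, "dx": 0.25, "dy": 0, "dz": 0, "yaw": 0}, {"claw": -0.54, "dx": 0.25, "dy": 0, "dz": 0, "yaw": 0}, {"claw": -0.54, "dx": 0.25, "dy": 0, "dz": 0, "yaw": 0}, {"claw": -0.54, "dx": 0.2, "dy": 0, "dz": 0, "yaw": 0}, {"claw": -0.54, "dx": 0.15, "dy": 0, "dz": 0, "yaw": 0}]'

```text
time_s: 16.42
ee_pos: [565.4, -41.1, 13.6]
ee_rot: [-178.0, -0.0, 97.9]
force: [0.3, -2.3, -1.1]
gripper_width: 70.1
```

Run:
```python
from h import *
tool()
f=grab_frame("top"); g=grab_frame("side")
crop(g,"s8.png",230,170,430,320,3.6);crop(f,"t8.png",230,130,390,250,4.6)
```

```text
tcp [565.4 -41.1  13.6] sl [-171.5    1.2] rot [-177.97   -0.     97.87] F [ 0.3 -2.3 -1.1] F_s,l -2.4 -0.0 t 16.425
```

View pics/s8.png

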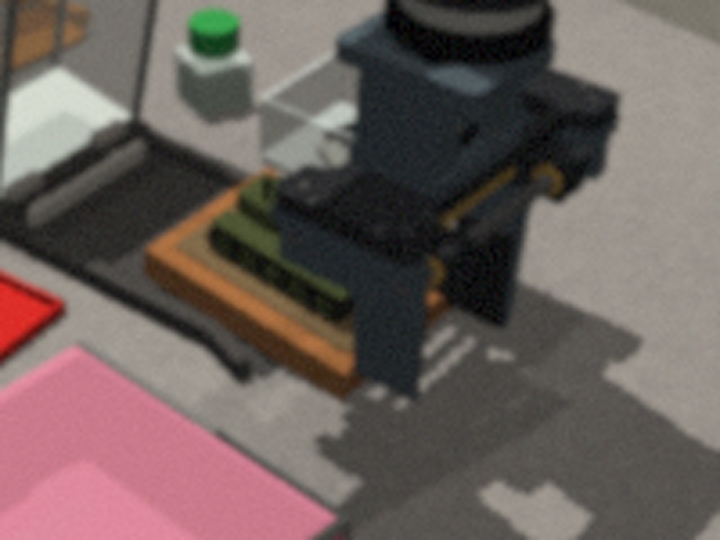

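View pics/t8.png

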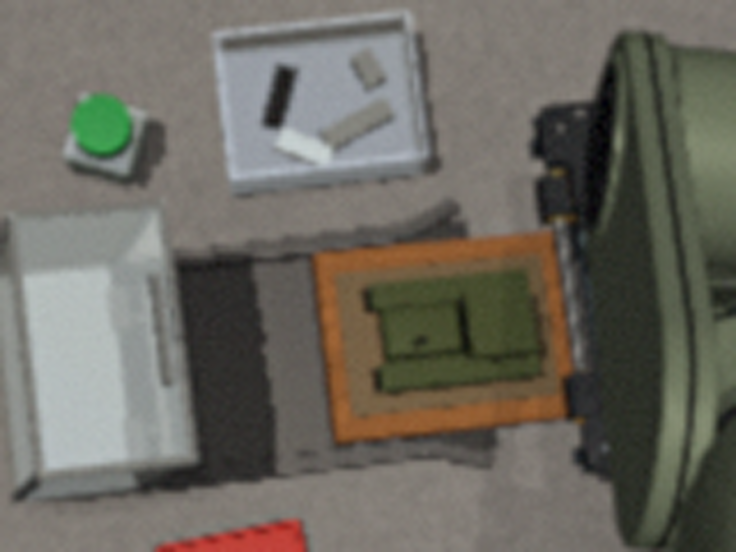

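drive_tool --moves '[{"claw": -0.54, "dx": 0.2, "dy": 0, "dz": -0.05, "yaw": 0}, {"claw": -0.54, "dx": 0.2, "dy": 0, "dz": -0.05, "yaw": 0}, {"claw": -0.54, "dx": 0.2, "dy": 0, "dz": 0, "yaw": 0}, {"claw": -0.54, "dx": 0.2, "dy": 0, "dz": 0, "yaw": 0}]'

```text
time_s: 17.02
ee_pos: [563.5, -24.8, 16.1]
ee_rot: [-178.0, 0.0, 97.9]
force: [0.1, -3.0, 0.8]
gripper_width: 70.3
```

Run:
```python
from h import *
tool()
g=grab_frame("side")
crop(g,"s9.png",230,170,430,320,3.6)
```

```text
tcp [563.5 -24.8  16.1] sl [-155.    1.] rot [-1.780e+02  2.000e-02  9.785e+01] F [ 0.1 -3.   0.8] F_s,l -3.0 0.4 t 17.025
```

View pics/s9.png

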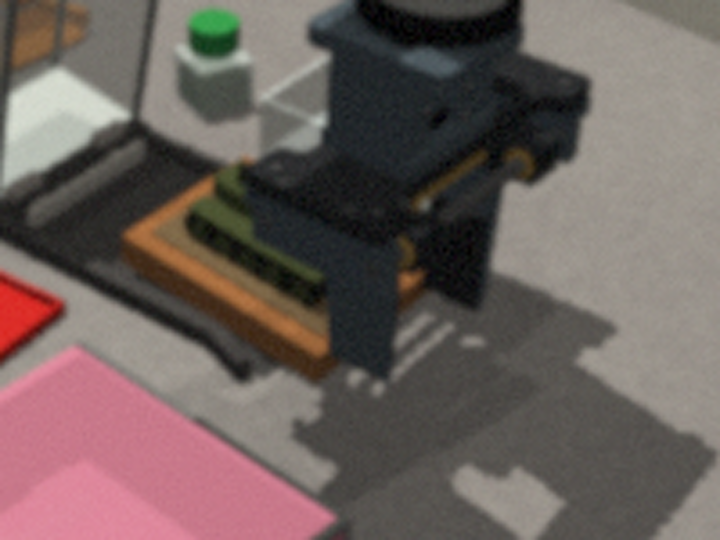

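drive_tool --moves '[{"claw": -0.54, "dx": 0.15, "dy": 0, "dz": 0, "yaw": 0}, {"claw": -0.54, "dx": 0.15, "dy": 0, "dz": 0, "yaw": 0}]'

```text
time_s: 17.32
ee_pos: [562.7, -18.2, 16.3]
ee_rot: [-178.0, 0.0, 97.9]
force: [0.8, -3.6, 0.8]
gripper_width: 70.1
```

Run:
```python
from h import *
tool()
g=grab_frame("side")
crop(g,"s10.png",230,170,430,320,3.6)
```

```text
tcp [562.7 -18.2  16.3] sl [-148.5    0.9] rot [-1.7802e+02  3.0000e-02  9.7870e+01] F [ 0.8 -3.6  0.8] F_s,l -3.6 -0.3 t 17.325
```

View pics/s10.png

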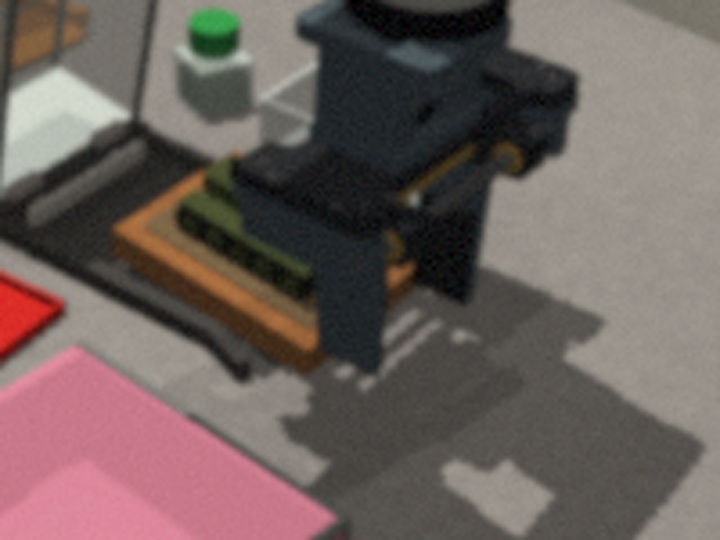

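drive_tool --moves '[{"claw": -0.54, "dx": 0.12, "dy": 0, "dz": 0.01, "yaw": 0}, {"claw": -0.54, "dx": 0.12, "dy": 0, "dz": 0.01, "yaw": 0}]'

```text
time_s: 17.62
ee_pos: [562.2, -13.2, 16.1]
ee_rot: [-178.0, 0.0, 97.9]
force: [0.5, -4.2, 2.3]
gripper_width: 70.0
```

Run:
```python
from h import *
tool()
g=grab_frame("side")
crop(g,"s11.png",230,170,430,320,3.6)
```

```text
tcp [562.2 -13.2  16.1] sl [-143.4    0.7] rot [-1.7805e+02  4.0000e-02  9.7880e+01] F [ 0.5 -4.2  2.3] F_s,l -4.2 0.0 t 17.625
```

View pics/s11.png

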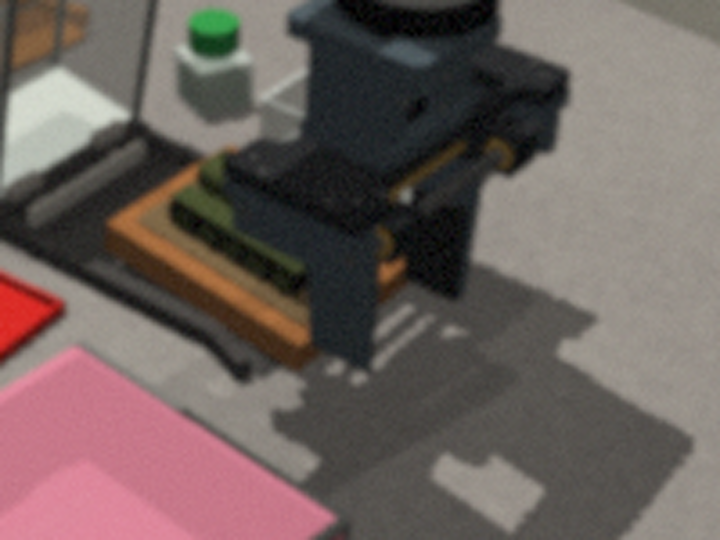

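drive_tool --moves '[{"claw": -0.54, "dx": -0.2, "dy": 0, "dz": 0, "yaw": 0}, {"claw": -0.54, "dx": -0.1, "dy": 0, "dz": -0.15, "yaw": 0}, {"claw": -0.54, "dx": 0, "dy": 0, "dz": -0.05, "yaw": 0}]'

```text
time_s: 18.05
ee_pos: [562.2, -17.5, 19.6]
ee_rot: [-177.9, -0.2, 97.8]
force: [0.8, 0.0, -0.3]
gripper_width: 70.1
```

Run:
```python
from h import *
tool()
g=grab_frame("side")
crop(g,"s12.png",230,170,430,320,3.6)
```

```text
tcp [562.2 -17.5  19.6] sl [-147.7    1.3] rot [-1.7793e+02 -1.6000e-01  9.7800e+01] F [ 0.8  0.  -0.3] F_s,l -0.1 -0.8 t 18.05
```

View pics/s12.png

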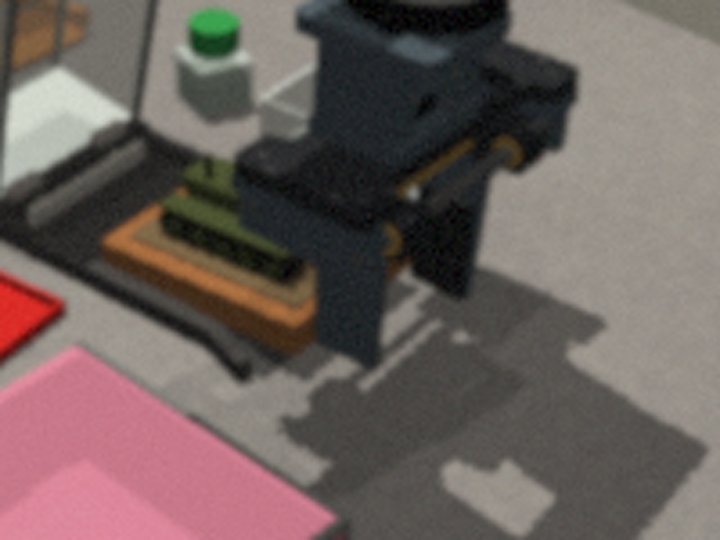

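drive_tool --moves '[{"claw": -0.54, "dx": 0.15, "dy": 0, "dz": 0, "yaw": 0}, {"claw": -0.54, "dx": 0.15, "dy": 0, "dz": 0, "yaw": 0}, {"claw": -0.54, "dx": 0.2, "dy": 0, "dz": 0, "yaw": 0}, {"claw": -0.54, "dx": 0.2, "dy": 0, "dz": 0, "yaw": 0}, {"claw": -0.54, "dx": 0.2, "dy": 0, "dz": 0, "yaw": 0}]'

```text
time_s: 18.73
ee_pos: [559.3, 1.1, 19.3]
ee_rot: [-177.9, -0.1, 97.8]
force: [-0.5, -1.1, -1.2]
gripper_width: 70.3
```

drive_tool --moves '[{"claw": -0.54, "dx": 0.2, "dy": 0, "dz": 0, "yaw": 0}, {"claw": -0.54, "dx": 0.2, "dy": 0, "dz": 0, "yaw": 0}, {"claw": -0.54, "dx": 0.2, "dy": 0, "dz": 0, "yaw": 0}, {"claw": -0.54, "dx": 0.2, "dy": 0, "dz": 0, "yaw": 0}, {"claw": -0.54, "dx": 0.2, "dy": 0, "dz": 0, "yaw": 0}]'

```text
time_s: 19.35
ee_pos: [556.2, 22.2, 19.3]
ee_rot: [-177.9, -0.1, 97.8]
force: [1.6, -1.9, -1.8]
gripper_width: 70.2
```

Run:
```python
from h import *
tool()
g=grab_frame("side");f=grab_frame("top")
crop(g,"s13.png",210,160,410,310,3.6);crop(f,"t13.png",210,150,370,250,4.6)
```

```text
tcp [556.2  22.2  19.3] sl [-107.5    1.9] rot [-1.7788e+02 -1.1000e-01  9.7830e+01] F [ 1.6 -1.9 -1.8] F_s,l -2.1 -1.3 t 19.35
```

View pics/s13.png

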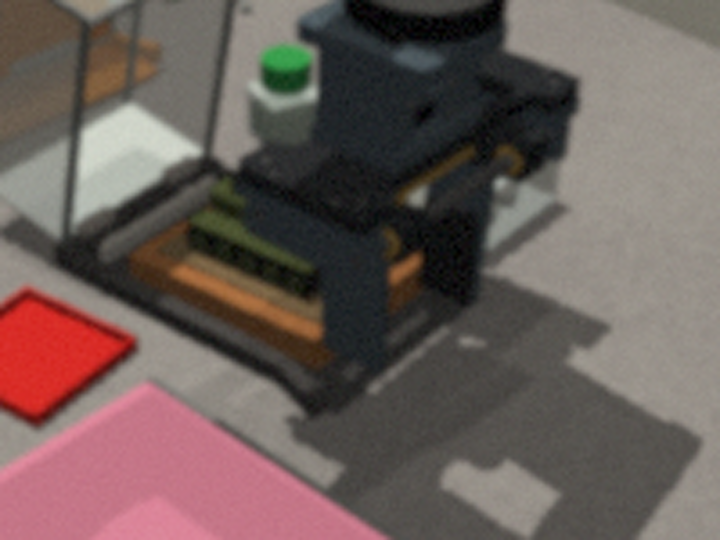

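View pics/t13.png

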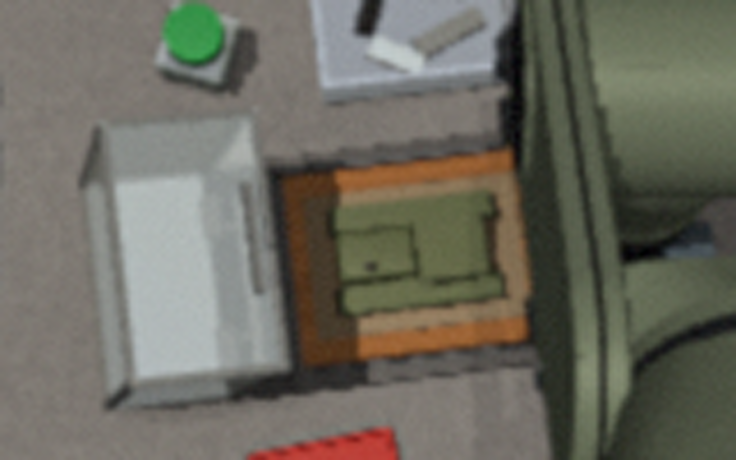

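drive_tool --moves '[{"claw": -0.54, "dx": 0.2, "dy": 0, "dz": 0, "yaw": 0}, {"claw": -0.54, "dx": 0.2, "dy": 0, "dz": 0.03, "yaw": 0}, {"claw": -0.54, "dx": 0.2, "dy": 0, "dz": 0.03, "yaw": 0}, {"claw": -0.54, "dx": 0.15, "dy": 0, "dz": 0.02, "yaw": 0}]'

```text
time_s: 19.95
ee_pos: [554.9, 37.3, 18.7]
ee_rot: [-178.0, -0.0, 97.9]
force: [0.1, -3.1, 1.7]
gripper_width: 70.0
```

drive_tool --moves '[{"claw": -0.54, "dx": 0.1, "dy": 0, "dz": 0, "yaw": 0}]'

```text
time_s: 20.08
ee_pos: [554.6, 39.6, 18.7]
ee_rot: [-178.0, -0.0, 97.9]
force: [0.4, -2.1, -1.4]
gripper_width: 70.2
```

drive_tool --moves '[{"claw": -0.54, "dx": 0.1, "dy": 0, "dz": 0, "yaw": 0}]'

```text
time_s: 20.2
ee_pos: [554.3, 41.8, 18.5]
ee_rot: [-178.0, -0.0, 97.9]
force: [1.1, -2.7, 1.1]
gripper_width: 70.2
```

Run:
```python
from h import *
tool()
```

```text
tcp [554.3  41.8  18.5] sl [-87.9   1.2] rot [-1.7799e+02 -5.0000e-02  9.7870e+01] F [ 1.1 -2.7  1.1] F_s,l -2.8 -0.7 t 20.2
```

drive_tool --moves '[{"claw": -0.54, "dx": 0.0, "dy": 0, "dz": 0.1, "yaw": 0}, {"claw": -0.54, "dx": 0.08, "dy": 0, "dz": 0, "yaw": 0}]'

```text
time_s: 20.45
ee_pos: [554.2, 43.1, 16.4]
ee_rot: [-178.0, -0.0, 97.9]
force: [1.8, -6.6, 0.4]
gripper_width: 70.3
```

drive_tool --moves '[{"claw": -0.54, "dx": 0.08, "dy": 0, "dz": 0, "yaw": 0}]'

```text
time_s: 20.58
ee_pos: [554.4, 43.7, 16.4]
ee_rot: [-178.0, 0.1, 98.0]
force: [0.9, -7.4, 1.0]
gripper_width: 70.3
```

drive_tool --moves '[{"claw": -0.54, "dx": 0.08, "dy": 0, "dz": 0, "yaw": 0}]'

```text
time_s: 20.7
ee_pos: [554.6, 43.9, 16.4]
ee_rot: [-178.1, 0.3, 98.1]
force: [0.6, -8.3, 2.2]
gripper_width: 70.3
```

drive_tool --moves '[{"claw": -0.54, "dx": 0.11, "dy": -0.01, "dz": 0, "yaw": 0.03}]'

```text
time_s: 20.82
ee_pos: [554.4, 44.4, 16.5]
ee_rot: [-178.1, 0.5, 97.9]
force: [1.6, -9.1, 0.9]
gripper_width: 70.3
```

drive_tool --moves '[{"claw": -0.54, "dx": 0.12, "dy": -0.01, "dz": 0, "yaw": 0.03}]'

```text
time_s: 20.95
ee_pos: [554.2, 44.8, 16.6]
ee_rot: [-178.1, 0.7, 97.8]
force: [1.1, -9.7, 1.2]
gripper_width: 70.4
```

Run:
```python
from h import *
tool()
g=grab_frame("side");f=grab_frame("top")
crop(g,"s14.png",210,160,390,300,4.2);tool()
```

```text
tcp [554.2  44.8  16.6] sl [-84.9   0.9] rot [-178.08    0.67   97.84] F [ 1.1 -9.7  1.2] F_s,l -9.8 0.2 t 20.95
tcp [554.2  44.9  16.5] sl [-84.8   0.9] rot [-178.07    0.67   97.84] F [ 1.3 -9.5  1.1] F_s,l -9.5 -0.0 t 21.05
```

View pics/s14.png

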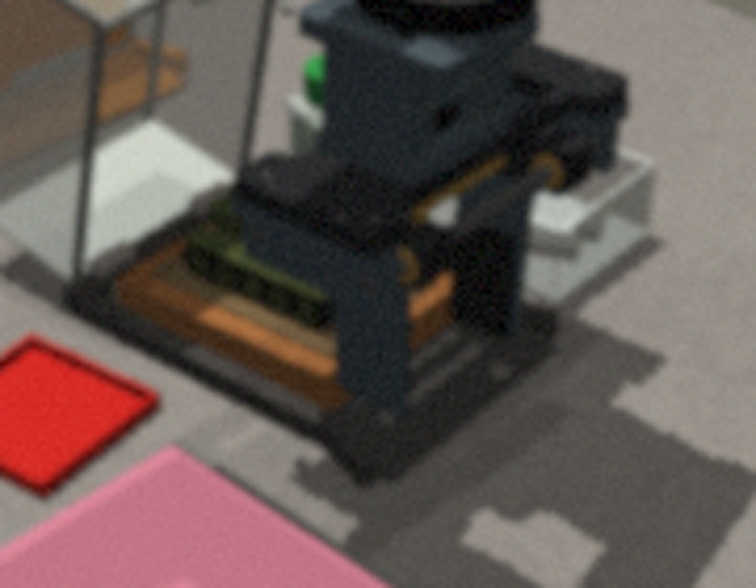

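drive_tool --moves '[{"claw": -0.54, "dx": 0.15, "dy": 0, "dz": 0, "yaw": 0.02}]'

```text
time_s: 21.18
ee_pos: [554.0, 45.4, 16.6]
ee_rot: [-178.1, 0.9, 97.9]
force: [1.0, -11.7, 1.0]
gripper_width: 70.2
```

drive_tool --moves '[{"claw": -0.54, "dx": 0.16, "dy": 0, "dz": 0, "yaw": 0.02}]'

```text
time_s: 21.3
ee_pos: [554.0, 46.0, 16.6]
ee_rot: [-178.1, 1.2, 97.9]
force: [1.4, -13.1, 0.8]
gripper_width: 70.0
```

drive_tool --moves '[{"claw": -0.54, "dx": 0.17, "dy": 0, "dz": 0, "yaw": 0.02}]'

```text
time_s: 21.42
ee_pos: [553.9, 46.5, 16.6]
ee_rot: [-178.1, 1.5, 97.9]
force: [2.5, -12.7, 0.8]
gripper_width: 70.4
```

Run:
```python
from h import *
tool()
```

```text
tcp [553.9  46.5  16.6] sl [-83.1   0.9] rot [-178.06    1.51   97.92] F [  2.5 -12.7   0.8] F_s,l -12.9 -0.8 t 21.425
```

drive_tool --moves '[{"claw": -0.54, "dx": 0.16, "dy": 0, "dz": 0.06, "yaw": 0.02}]'

```text
time_s: 21.55
ee_pos: [553.9, 46.8, 15.3]
ee_rot: [-178.1, 1.8, 98.0]
force: [3.2, -13.5, -1.2]
gripper_width: 70.5
```

drive_tool --moves '[{"claw": -0.54, "dx": 0.16, "dy": 0, "dz": 0.1, "yaw": 0.02}]'

```text
time_s: 21.68
ee_pos: [554.0, 46.7, 13.1]
ee_rot: [-178.1, 2.1, 98.0]
force: [2.0, -14.1, -0.6]
gripper_width: 70.0
```

Run:
```python
from h import *
tool()
g=grab_frame("side")
crop(g,"s15.png",210,160,390,300,4.2)
```

```text
tcp [554.   46.7  13.1] sl [-82.9   0.8] rot [-178.08    2.14   98.  ] F [  2.  -14.1  -0.6] F_s,l -14.2 -0.1 t 21.675
```

View pics/s15.png

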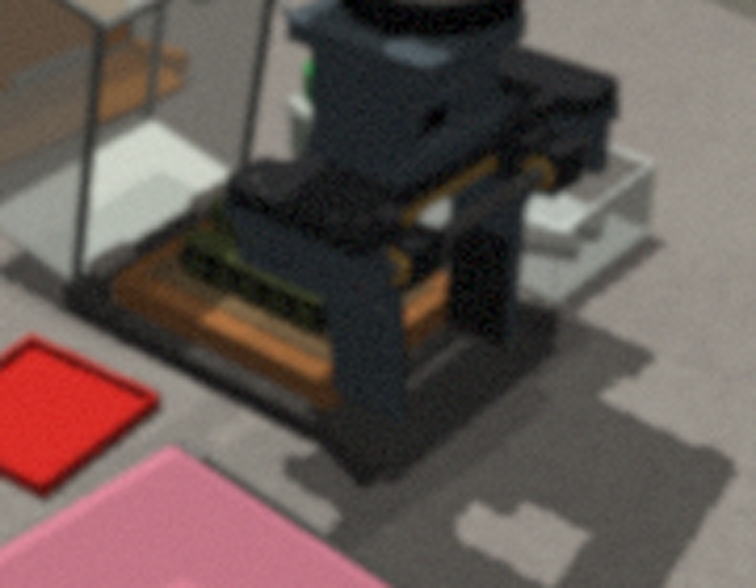

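drive_tool --moves '[{"claw": -0.54, "dx": 0.15, "dy": 0, "dz": 0.08, "yaw": 0.02}]'

```text
time_s: 21.85
ee_pos: [554.2, 46.6, 11.6]
ee_rot: [-178.1, 2.5, 98.0]
force: [0.4, -13.1, 10.6]
gripper_width: 70.1
```

Run:
```python
from h import *
tool()
f=grab_frame("top");im=f["color"]
crop(f,"t16.png",210,150,370,250,4.6)
g=grab_frame("side"); crop(g,"s16.png",230,200,350,280,6)
```

```text
tcp [554.2  46.6  11.6] sl [-83.    0.6] rot [-178.09    2.46   98.01] F [  0.4 -13.1  10.6] F_s,l -13.0 1.4 t 21.85
```

View pics/s16.png

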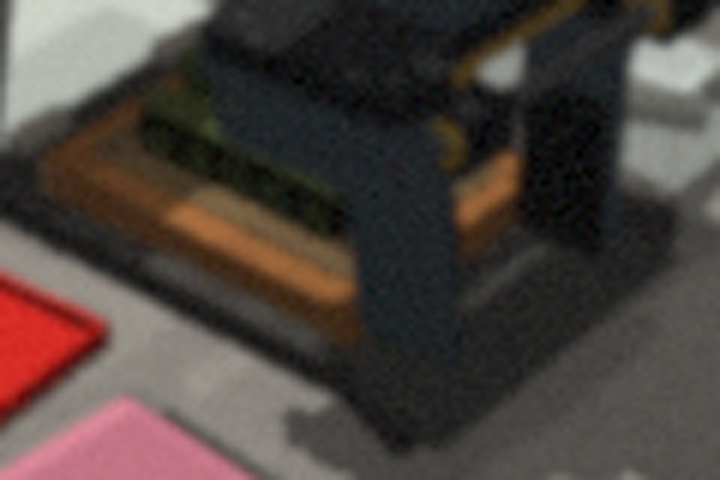

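drive_tool --moves '[{"claw": -0.54, "dx": 0.06, "dy": 0, "dz": 0.01, "yaw": 0}, {"claw": -0.54, "dx": 0, "dy": 0, "dz": 0.01, "yaw": 0}]'

```text
time_s: 22.2
ee_pos: [554.5, 45.8, 11.7]
ee_rot: [-178.1, 2.6, 98.1]
force: [0.2, -0.5, 1.0]
gripper_width: 70.3
```

Run:
```python
from h import *
tool()
g=grab_frame("side"); crop(g,"s17.png",230,200,350,280,6)
```

```text
tcp [554.5  45.8  11.7] sl [-83.9   0.4] rot [-178.11    2.62   98.08] F [ 0.2 -0.5  1. ] F_s,l -0.6 -0.1 t 22.2
```

View pics/s17.png

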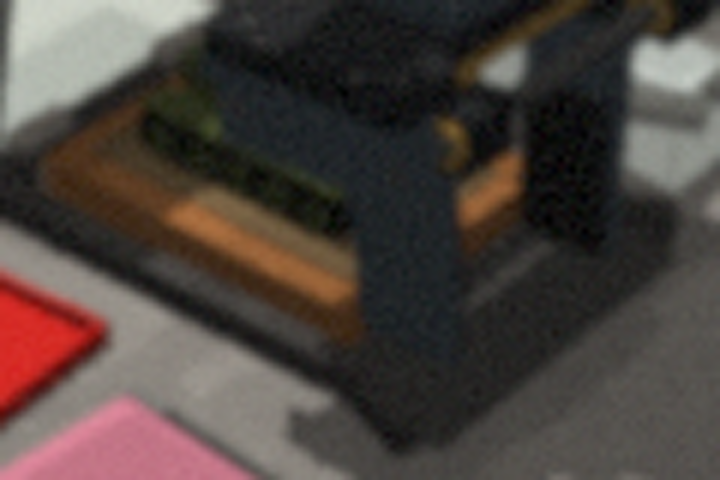

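drive_tool --moves '[{"claw": -0.54, "dx": -0.3, "dy": 0, "dz": 0, "yaw": 0}, {"claw": -0.54, "dx": -0.8, "dy": 0, "dz": -0.1, "yaw": 0}, {"claw": -0.54, "dx": -1, "dy": 0, "dz": -0.3, "yaw": 0}, {"claw": -0.54, "dx": -1, "dy": 0, "dz": -0.5, "yaw": 0}, {"claw": -0.54, "dx": -1, "dy": 0, "dz": -1, "yaw": 0}]'

```text
time_s: 22.88
ee_pos: [565.7, -36.6, 53.3]
ee_rot: [-177.8, 2.4, 98.1]
force: [-0.2, -0.7, -0.3]
gripper_width: 70.4
```

Run:
```python
from h import *
tool()
g=grab_frame("side"); crop(g,"s18.png",220,190,360,280,5.6)
f=grab_frame("top"); crop(f,"t18.png",210,150,370,250,4.8)
```

```text
tcp [565.7 -36.6  53.3] sl [-167.     0.4] rot [-177.84    2.42   98.07] F [-0.2 -0.7 -0.3] F_s,l -0.7 0.3 t 22.875
```

View pics/s18.png

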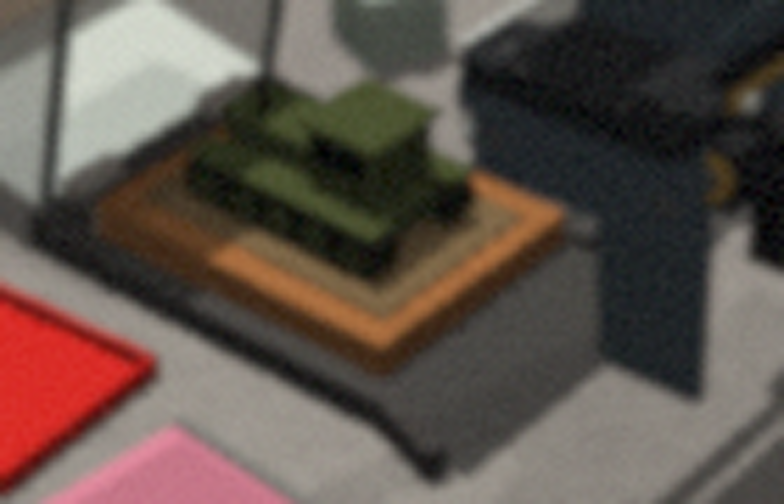

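View pics/t18.png

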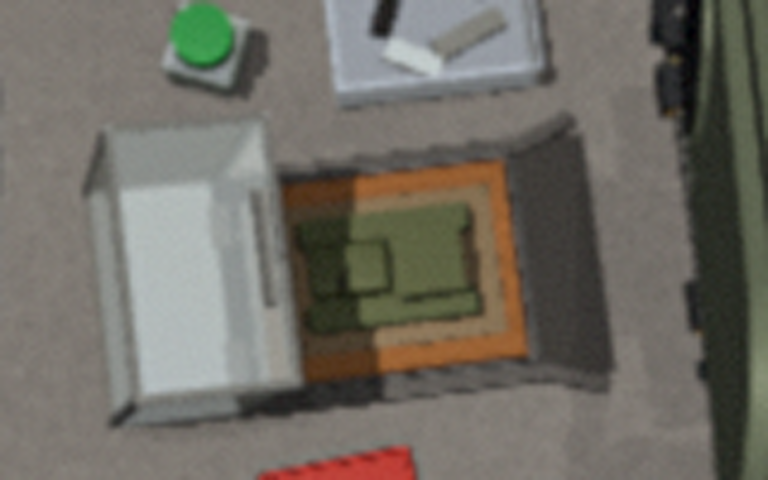

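Run:
```python
from h import *
g=grab_frame("side");f=grab_frame("top")
S=lambda u,v,z:onz(g,220+u/5.6-.4,190+v/5.6-.4,z)
T=lambda u,v,z:onz(f,210+u/4.8-.4,150+v/4.8-.4,z)
for z in(22,27):
  print(z,"side",sl(S(380,348,z)),sl(S(563,213,z)),"top",sl(T(527,357,z)),sl(T(505,162,z)))
for p in((380,348),(380,372)): print(onl(g,220+p[0]/5.6-.4,190+p[1]/5.6-.4,50.))
# two-view triangulate
def tri(a,b):
    o1,d1=ray(*a);o2,d2=ray(*b);A=np.c_[d1,-d2];t=np.linalg.lstsq(A,o2-o1,rcond=None)[0];p,q=o1+d1*t[0],o2+d2*t[1];return ((p+q)/2).round(1),np.linalg.norm(p-q).round(1)
print(tri((g,220+380/5.6-.4,190+348/5.6-.4),(f,210+527/4.8-.4,150+357/4.8-.4)),tri((g,220+563/5.6-.4,190+213/5.6-.4),(f,210+505/4.8-.4,150+162/4.8-.4)))
# hood front edge
crop(g,"s19.png",190,110,330,230,5.5)
```

```text
22 side [-67.3  48.5] [-65.8 -51.4] top [-66.7  51.2] [-67.7 -48.9]
27 side [-71.5  53.4] [-70.  -45.5] top [-66.3  51.5] [-67.2 -48. ]
(array([-68.6,  50. ]), np.float64(23.5))
(array([-68.6,  50. ]), np.float64(13.7))
(array([502.8,  55.4,  23. ]), np.float64(2.3)) (array([600.9,  68.5,  24.3]), np.float64(0.3))
```

View pics/s19.png

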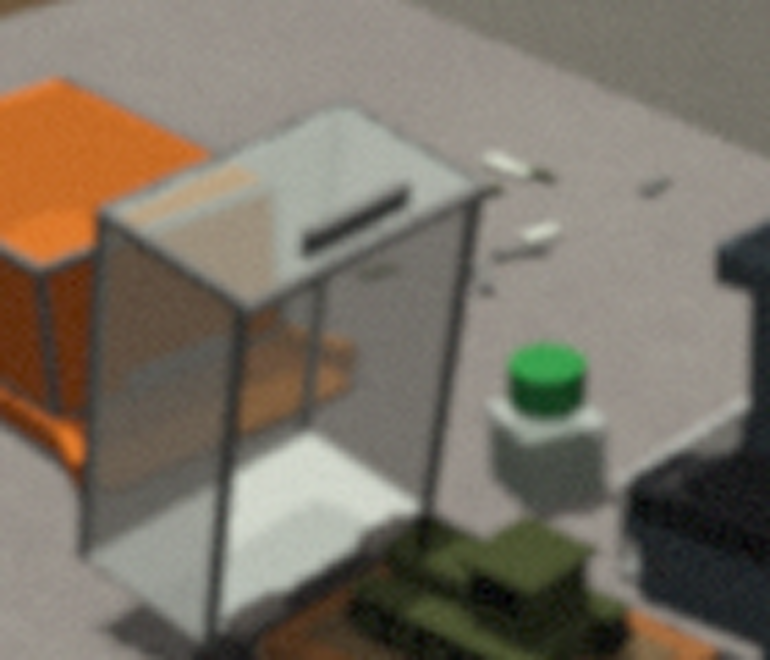

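```bash
cat >> h.py <<'E'
def tri(a,b):
    o1,d1=ray(*a);o2,d2=ray(*b);A=np.c_[d1,-d2];t=np.linalg.lstsq(A,o2-o1,rcond=None)[0];p,q=o1+d1*t[0],o2+d2*t[1];return ((p+q)/2).round(1),np.linalg.norm(p-q).round(1)
E
python3 - <<'E'
from h import *
g=grab_frame("side");f=grab_frame("top")
S=lambda u,v:(g,190+u/5.5-.4,110+v/5.5-.4)
T=lambda u,v:(f,220+u/6-.42,165+v/6-.42)
for n,a,b in(("fb L",(245,305),(320,393)),("fb R",(480,190),(272,55)),("roof L",(102,212),(105,408)),("roof R",(345,105),(75,68))):
    p,e=tri(S(*a),T(*b)); print(n,p,e,sl(p))
tool()
E
```

```text
fb L [475.6 164.  167.7] 0.5 [43.8 62.8]
fb R [593.4 184.2 164. ] 1.3 [ 48.  -56.6]
roof L [469.1 235.8 177.1] 1.4 [115.8  59.6]
roof R [585.3 250.7 176.9] 0.4 [115.  -57.5]
tcp [565.3 -34.6  52.3] sl [-165.     0.5] rot [-177.83    2.41   98.1 ] F [-0.3  0.2 -0.1] F_s,l 0.3 0.2 t 23.175
```

drive_tool --moves '[{"claw": -0.54, "dx": 0, "dy": 0, "dz": -1, "yaw": 0.04}, {"claw": -0.54, "dx": 0.2, "dy": 0, "dz": -1, "yaw": 0}, {"claw": -0.54, "dx": 0.5, "dy": 0, "dz": -1, "yaw": 0}, {"claw": -0.54, "dx": 0.7, "dy": 0, "dz": -1, "yaw": 0}, {"claw": -0.54, "dx": 0.8, "dy": 0, "dz": -1, "yaw": 0}]'

```text
time_s: 23.8
ee_pos: [557.9, 17.8, 146.6]
ee_rot: [-177.0, 2.2, 98.0]
force: [0.8, 0.8, -0.0]
gripper_width: 70.2
```

drive_tool --moves '[{"claw": -0.54, "dx": 0.8, "dy": 0, "dz": -1, "yaw": 0}, {"claw": -0.54, "dx": 0.8, "dy": 0, "dz": -1, "yaw": 0}, {"claw": -0.54, "dx": 0.8, "dy": 0, "dz": -1, "yaw": 0}, {"claw": -0.54, "dx": 0.9, "dy": 0, "dz": -1, "yaw": 0}, {"claw": -0.54, "dx": 0.9, "dy": 0, "dz": -0.5, "yaw": 0}]'

```text
time_s: 24.42
ee_pos: [547.0, 111.6, 231.8]
ee_rot: [-176.5, 2.1, 98.3]
force: [1.0, -0.3, -0.4]
gripper_width: 70.2
```

Run:
```python
from h import *
tool()
```

```text
tcp [547.  111.6 231.8] sl [-17.7  -0.9] rot [-176.54    2.15   98.29] F [ 1.  -0.3 -0.4] F_s,l -0.4 -0.9 t 24.425
```

drive_tool --moves '[{"claw": -0.54, "dx": 1, "dy": 0, "dz": 0, "yaw": 0.05}, {"claw": -0.54, "dx": 1, "dy": 0, "dz": 0, "yaw": 0}, {"claw": -0.54, "dx": 1, "dy": 0, "dz": 0, "yaw": 0}, {"claw": -0.54, "dx": 1, "dy": 0, "dz": 0, "yaw": 0}, {"claw": -0.54, "dx": 1, "dy": 0, "dz": 0, "yaw": 0}]'

```text
time_s: 25.05
ee_pos: [530.8, 217.3, 225.6]
ee_rot: [-176.3, 2.2, 98.0]
force: [0.8, -0.5, 0.3]
gripper_width: 70.0
```

drive_tool --moves '[{"claw": -0.54, "dx": 1, "dy": 0, "dz": 0, "yaw": 0}, {"claw": -0.54, "dx": 1, "dy": 0, "dz": 0, "yaw": 0}, {"claw": -0.54, "dx": 1, "dy": 0, "dz": 0, "yaw": 0}, {"claw": -0.54, "dx": 0.6, "dy": 0, "dz": 0, "yaw": 0}]'

```text
time_s: 25.55
ee_pos: [519.9, 294.3, 222.4]
ee_rot: [-176.3, 2.2, 98.0]
force: [-0.2, -0.7, 0.2]
gripper_width: 70.3
```

Run:
```python
from h import *
tool()
f=grab_frame("top");g=grab_frame("side"); cv2.imwrite("pics/s20.png",g["color"]);cv2.imwrite("pics/t20.png",f["color"])
```

```text
tcp [519.9 294.3 222.4] sl [167.    1.4] rot [-176.31    2.21   98.03] F [-0.2 -0.7  0.2] F_s,l -0.6 0.3 t 25.55
```

View pics/s20.png

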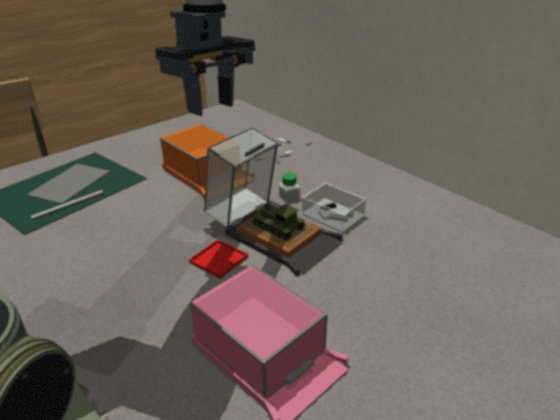

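View pics/t20.png

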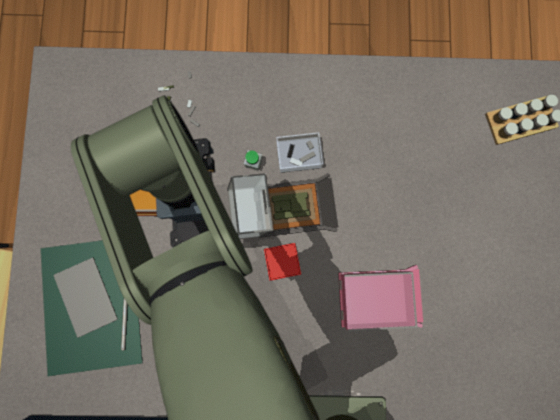

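drive_tool --moves '[{"claw": -0.54, "dx": 0, "dy": 0, "dz": 1, "yaw": 0}, {"claw": -0.54, "dx": 0, "dy": 0, "dz": 1, "yaw": 0}, {"claw": -0.54, "dx": 0, "dy": 0, "dz": 1, "yaw": 0}, {"claw": -0.54, "dx": -0.6, "dy": 0, "dz": 0, "yaw": 0}, {"claw": -0.54, "dx": -0.5, "dy": 0, "dz": 0, "yaw": 0}]'

```text
time_s: 26.28
ee_pos: [521.0, 266.6, 163.5]
ee_rot: [-176.5, 2.3, 98.0]
force: [-0.3, 0.5, 0.3]
gripper_width: 70.1
```

Run:
```python
from h import *
tool()
g=grab_frame("side"); crop(g,"s21.png",150,50,330,230,4)
```

```text
tcp [521.  266.6 163.5] sl [139.4   4.1] rot [-176.47    2.3    98.02] F [-0.3  0.5  0.3] F_s,l 0.5 0.2 t 26.275
```

View pics/s21.png

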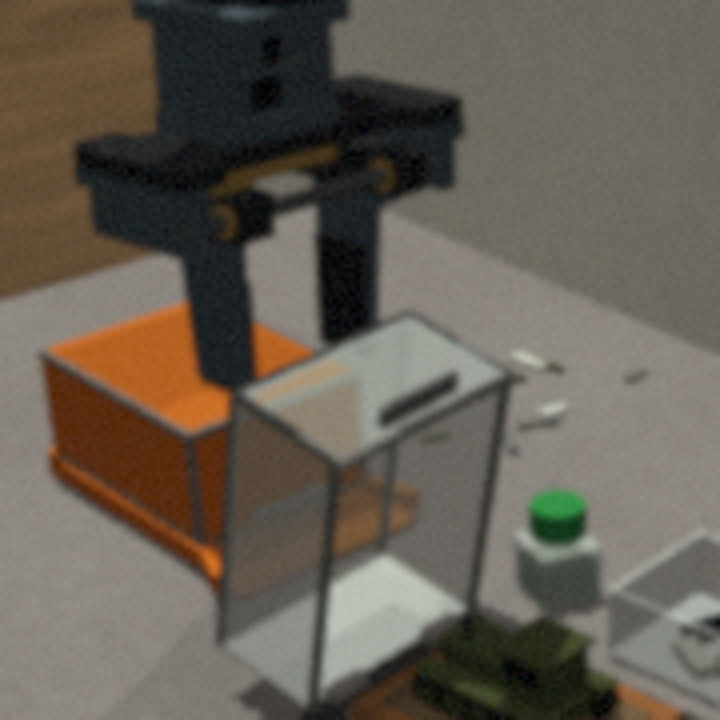

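drive_tool --moves '[{"claw": -0.54, "dx": -0.2, "dy": 0, "dz": 0, "yaw": 0}, {"claw": -0.54, "dx": -0.2, "dy": 0, "dz": 0, "yaw": 0}, {"claw": -0.54, "dx": -0.2, "dy": 0, "dz": -0.03, "yaw": 0}]'

```text
time_s: 26.7
ee_pos: [523.1, 253.7, 166.4]
ee_rot: [-176.6, 2.2, 97.9]
force: [-1.0, 2.4, -1.3]
gripper_width: 70.2
```

drive_tool --moves '[{"claw": -0.54, "dx": -0.25, "dy": 0, "dz": -0.05, "yaw": 0}, {"claw": -0.54, "dx": -0.25, "dy": 0, "dz": -0.05, "yaw": 0}, {"claw": -0.54, "dx": -0.25, "dy": 0, "dz": -0.03, "yaw": 0}]'

```text
time_s: 27.08
ee_pos: [525.7, 238.4, 169.9]
ee_rot: [-176.6, 2.1, 97.9]
force: [-0.0, 2.0, -0.7]
gripper_width: 70.6
```

Run:
```python
from h import *
tool()
g=grab_frame("side"); crop(g,"s22.png",150,50,330,230,4)
```

```text
tcp [525.7 238.4 169.9] sl [110.9   3.2] rot [-176.61    2.14   97.94] F [-0.   2.  -0.7] F_s,l 2.0 -0.3 t 27.075
```

View pics/s22.png

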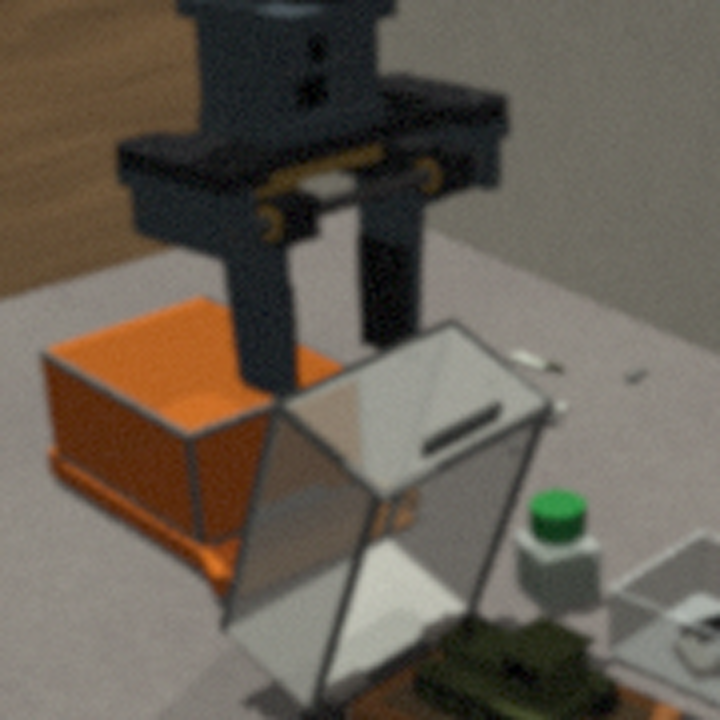

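drive_tool --moves '[{"claw": -0.54, "dx": -0.45, "dy": 0, "dz": 0, "yaw": 0}, {"claw": -0.54, "dx": -0.45, "dy": 0, "dz": 0, "yaw": 0}, {"claw": -0.54, "dx": -0.4, "dy": 0, "dz": 0.06, "yaw": 0}, {"claw": -0.54, "dx": -0.4, "dy": 0, "dz": 0.08, "yaw": 0}]'

```text
time_s: 27.62
ee_pos: [531.1, 201.8, 168.8]
ee_rot: [-176.7, 2.2, 97.9]
force: [-0.4, 1.2, 0.3]
gripper_width: 70.0
```

Run:
```python
from h import *
tool()
g=grab_frame("side"); crop(g,"s23.png",150,50,330,230,4)
```

```text
tcp [531.1 201.8 168.8] sl [73.8  2.7] rot [-176.7     2.19   97.94] F [-0.4  1.2  0.3] F_s,l 1.3 0.2 t 27.625
```

View pics/s23.png

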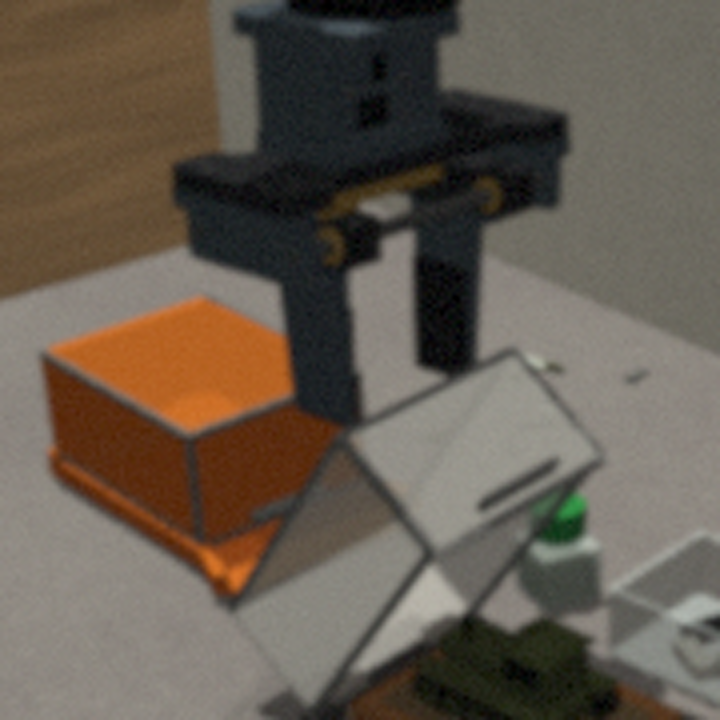

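drive_tool --moves '[{"claw": -0.54, "dx": -0.5, "dy": 0, "dz": 0.1, "yaw": 0}, {"claw": -0.54, "dx": -0.4, "dy": 0, "dz": 0.12, "yaw": 0}, {"claw": -0.54, "dx": -0.4, "dy": 0, "dz": 0.15, "yaw": 0}, {"claw": -0.54, "dx": -0.4, "dy": 0, "dz": 0.18, "yaw": 0}, {"claw": -0.54, "dx": -0.38, "dy": 0, "dz": 0.2, "yaw": 0}]'

```text
time_s: 28.3
ee_pos: [537.0, 155.9, 154.6]
ee_rot: [-176.7, 2.3, 97.9]
force: [0.7, 1.0, 0.0]
gripper_width: 70.2
```

Run:
```python
from h import *
tool()
g=grab_frame("side"); crop(g,"s24.png",170,80,350,260,4)
```

```text
tcp [537.  155.9 154.6] sl [27.5  3.1] rot [-176.75    2.28   97.93] F [0.7 1.  0. ] F_s,l 0.9 -0.8 t 28.3
```

View pics/s24.png

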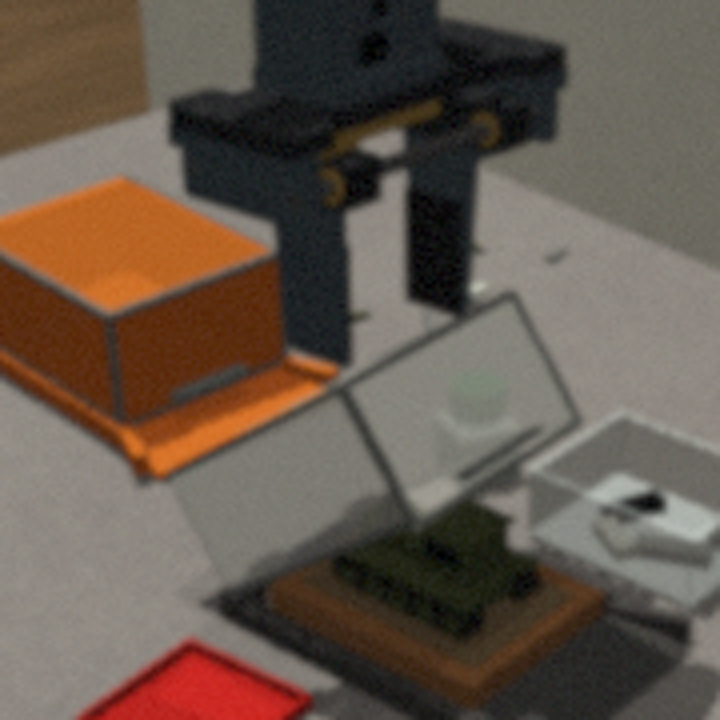

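drive_tool --moves '[{"claw": -0.54, "dx": -0.37, "dy": 0, "dz": 0.24, "yaw": 0}, {"claw": -0.54, "dx": -0.37, "dy": 0, "dz": 0.25, "yaw": 0}, {"claw": -0.54, "dx": -0.37, "dy": 0, "dz": 0.27, "yaw": 0}, {"claw": -0.54, "dx": -0.36, "dy": 0, "dz": 0.32, "yaw": 0}, {"claw": -0.54, "dx": -0.36, "dy": 0, "dz": 0.35, "yaw": 0}]'

```text
time_s: 28.98
ee_pos: [540.5, 114.6, 125.4]
ee_rot: [-176.7, 2.4, 97.9]
force: [0.3, 0.6, 1.3]
gripper_width: 70.4
```

Run:
```python
from h import *
tool()
g=grab_frame("side"); crop(g,"s25.png",170,80,350,260,4)
```

```text
tcp [540.5 114.6 125.4] sl [-13.8   5.1] rot [-176.69    2.37   97.94] F [0.3 0.6 1.3] F_s,l 0.6 -0.4 t 28.975
```

View pics/s25.png

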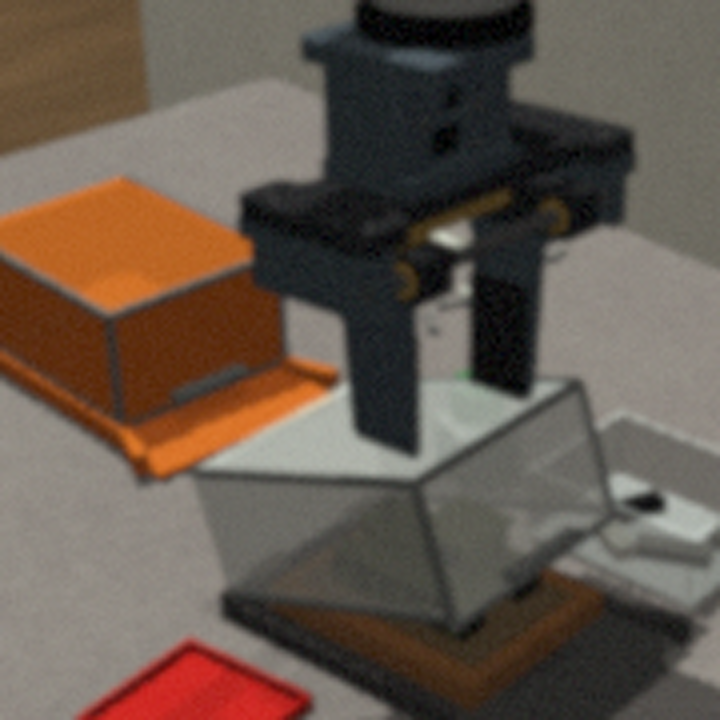

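drive_tool --moves '[{"claw": -0.54, "dx": -0.28, "dy": 0.03, "dz": 0.34, "yaw": 0}, {"claw": -0.54, "dx": -0.26, "dy": 0.03, "dz": 0.34, "yaw": 0}, {"claw": -0.54, "dx": -0.24, "dy": 0.03, "dz": 0.34, "yaw": 0}, {"claw": -0.54, "dx": -0.2, "dy": 0, "dz": 0.3, "yaw": 0}]'

```text
time_s: 29.52
ee_pos: [542.9, 91.7, 96.9]
ee_rot: [-176.5, 2.4, 97.9]
force: [0.2, 0.4, 0.4]
gripper_width: 70.2
```

Run:
```python
from h import *
tool()
```

```text
tcp [542.9  91.7  96.9] sl [-36.9   5.8] rot [-176.52    2.43   97.92] F [0.2 0.4 0.4] F_s,l 0.4 -0.2 t 29.525
```

drive_tool --moves '[{"claw": -0.54, "dx": -0.1, "dy": 0, "dz": 0.2, "yaw": 0}, {"claw": -0.54, "dx": -0.1, "dy": 0, "dz": 0.2, "yaw": 0}, {"claw": -0.54, "dx": -0.05, "dy": 0, "dz": 0.15, "yaw": 0}]'

```text
time_s: 29.9
ee_pos: [543.3, 85.4, 85.4]
ee_rot: [-176.6, 2.5, 97.9]
force: [0.4, 0.1, 0.7]
gripper_width: 70.4
```

drive_tool --moves '[{"claw": -0.54, "dx": 0, "dy": 0, "dz": 0.12, "yaw": 0}]'

```text
time_s: 30.02
ee_pos: [543.5, 85.3, 84.6]
ee_rot: [-176.6, 2.5, 97.9]
force: [-4.9, 0.0, 20.0]
gripper_width: 70.2
```

Run:
```python
from h import *
tool()
g=grab_frame("side"); crop(g,"s26.png",190,120,350,270,4.4)
```

```text
tcp [543.5  85.3  84.6] sl [-43.3   6.1] rot [-176.61    2.46   97.91] F [-4.9  0.  20. ] F_s,l 0.7 4.8 t 30.025
```

View pics/s26.png

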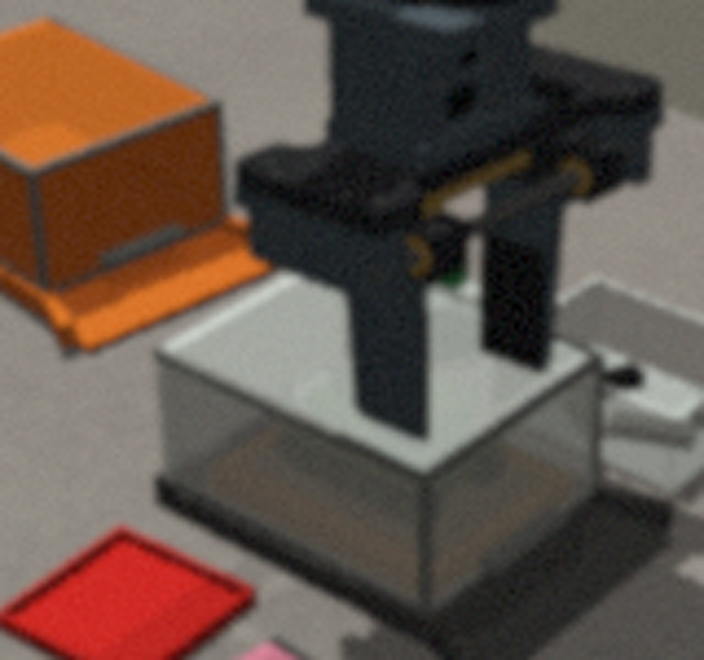

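That last step read 20 N on the closed cover, which is right at the limit. I'm releasing it straight away.

drive_tool --moves '[{"claw": -0.54, "dx": 0, "dy": 0, "dz": -0.3, "yaw": 0}, {"claw": -0.54, "dx": 0, "dy": 0, "dz": -1, "yaw": 0}, {"claw": -0.54, "dx": 0, "dy": 0, "dz": -1, "yaw": 0}, {"claw": -0.54, "dx": 0, "dy": 0, "dz": -1, "yaw": 0}, {"claw": -0.54, "dx": -1, "dy": 0, "dz": -1, "yaw": 0}]'

```text
time_s: 30.7
ee_pos: [549.1, 70.9, 172.6]
ee_rot: [-176.3, 2.4, 98.1]
force: [0.9, 0.2, -0.2]
gripper_width: 70.3
```

drive_tool --moves '[{"claw": -0.54, "dx": -1, "dy": 0, "dz": -1, "yaw": 0}, {"claw": -0.54, "dx": -1, "dy": 0, "dz": -1, "yaw": 0}, {"claw": -0.54, "dx": -1, "dy": 0, "dz": 0, "yaw": 0}, {"claw": -0.54, "dx": -1, "dy": 0, "dz": 0, "yaw": 0}, {"claw": -0.54, "dx": -1, "dy": 0, "dz": 0, "yaw": 0}]'

```text
time_s: 31.32
ee_pos: [565.5, -29.1, 217.5]
ee_rot: [-176.3, 2.4, 98.2]
force: [0.7, -0.5, -0.3]
gripper_width: 70.3
```

Run:
```python
from h import *
tool()
g=grab_frame("side"); crop(g,"s27.png",190,150,350,270,4.8)
f=grab_frame("top"); crop(f,"t27.png",200,130,370,290,4.2)
```

```text
tcp [565.5 -29.1 217.5] sl [-159.6   -0.5] rot [-176.33    2.37   98.18] F [ 0.7 -0.5 -0.3] F_s,l -0.6 -0.7 t 31.325
```

View pics/s27.png

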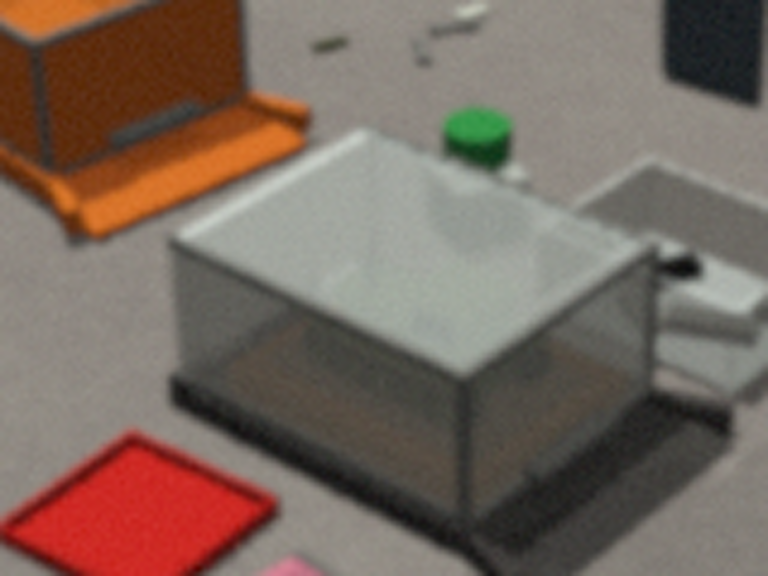

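View pics/t27.png

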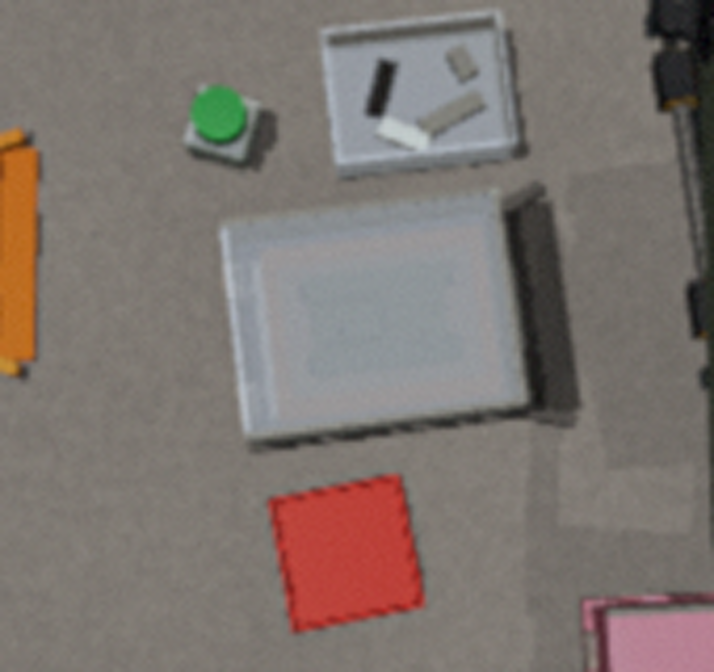

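Run:
```python
from h import *
g=grab_frame("side");f=grab_frame("top")
S=lambda u,v:(g,190+u/4.8-.4,150+v/4.8-.4)
T=lambda u,v:(f,200+u/4.2-.4,130+v/4.2-.4)
for a,b in(((463,377),(527,405)),((652,247),(500,190)),((175,240),(246,437)),((362,132),(221,224))):
    p,e=tri(S(*a),T(*b));print(p,e,sl(p))
```

```text
[493.3  47.8  83.6] 1.6 [-73.7  60.8]
[609.8  64.8  83.1] 1.6 [-72.5 -56.9]
[473.6 198.5  81. ] 3.1 [78.3 60.2]
[587.9 216.9  80.1] 1.2 [ 81.2 -55.6]
```

Run:
```python
from workcell import job
print(job.job_done())
```

```text
the job is handed in; nothing more can be done
None
```

I handed the job in with the board in the recess, the cover closed and the gripper clear. One force reading on the cover came up to its 20 N limit, so I can't rule out that limit having been passed.

**What I did:**
- I squared the board with a push on its side, then pushed its tail with both fingers up the sill and over the lip.
- I compressed the bar about 3.5 mm and drew the tail down 5 mm until it met the floor.
- I released the board, backed off, and brought the cover down in small steps by its roof edge.

**What the last checks showed:**
- **Board:** before the cover was closed, its tail top edge measured about 23–24 mm high. Flat would be 22 mm, and still on the lip would be 27 mm. The tail was at about x −67 mm of the base and the board was centred to within about 1 mm. With the cover shut it was only visible through the plastic.
- **Cover:** the roof's front edge measured about 83 mm high, where 82 mm is fully closed. Taken with the back edge it could be up to about 0.02 rad open, which is within the camera error. I felt it reach its stop.
- **Bystanders:** the jar, red lid and parts box were never touched and look unmoved. I did not measure them.
- **Time:** about 31 s of the 72 s allowed.

**Forces:**
- **Cover:** my last downward step, after the cover had met its stop, read 20.0 N vertical with about 5 N sideways, roughly 20.6 N in all. The readings vary by about 1 N. I lifted off at once, but this may count as a failure.
- **Board:** the highest reading was about 17 N in all, against the 22 N limit, and about 14 N in the push direction.
- **Model:** I saw no sign of contact with the model.

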